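# Load the water tester and lower its cover onto the cell

### The arm

A 6-joint arm with a two-finger parallel gripper is mounted at the origin on a cart in front of the work surface, level with it; the furniture and walls round the work are solid. World frame = base frame: x ahead of the robot, y to its left, z up, the work surface at z = 0. Lengths are in m, angles in degrees, forces in N, time in s.
With the tool pointing down it reaches from about 0.3 to 0.75 m from the base axis. Payload 8.5 kg.
Tool frame: the origin (TCP) lies midway between the tips of the shut fingers; the grasp point (between the pads) lies behind it (grasp_offset is the z of the grasp point in the tool frame, in m); z points along the fingers, y is the direction in which the jaws open and shut (so a half turn about z gives the same grasp; the last joint's range is limited). The gripper opens to 85 mm and grips with 20 to 120 N. Pads are 22 mm wide; open, the fingers measure 114 mm over their backs; the gripper's body (76 mm by 85 mm) begins 54 mm behind the grasp point. The pads swing forward as they close: fully open they stand 13 mm farther back than shut.
Start: joints at [-76.908, 21.807, 74.336, -0, 83.858, -12.336], TCP at [0.236, -0.497, 0.231] pointing down, gripper open.
Joint ranges: [-178.18, 178.18], [-50.72, 133.34], [12.68, 142.11], [-81.47, 261.47], [9.98, 163.14], [-165.26, 165.26]. Speed limits (degrees/s): [136.94, 136.94, 180, 180, 180, 180].

### API

Orientations are given as a 3x3 rotation matrix whose columns are the frame's x, y, z axes.
In Python, from rig import * gives the robot as it stands.
- The arm moves only by the shell command python3 -m pendant 'ROWS' [FORCE]. ROWS is JSON, one flat list of numbers, 7 for each row, row after row: the finger opening in mm, from 0 to 85.4, then the shift along the tool's x, y, z in units of 50 mm (1.0 is 50 mm), then the turn, a rotation vector about the tool's x, y, z in units of 8 degrees (1.0 is 8 degrees). In form: [hand, dx, dy, dz, wx, wy, wz, hand, dx, dy, dz, wx, wy, wz, ...]. A call has 1 to 12 rows; each row shifts and turns the commanded pose from where the row before left it, along the tool's axes as they then stand; what a row does not reach is not made up. A row lasts 1/10 s, in which the tool goes at most 50 mm and 8.59 degrees, less where a joint would pass 70% of its speed; a pose out of reach is approached as far as the arm can. A call is refused whole if a number of a shift passes 1 or a number of a turn 1, either way. A call with a gripper value outside its range is refused whole. The fingers move at their own pace and stop on an object; FORCE is the grip in N (left out, the last holds). Time passes only in rows, so rows that do not move let the fingers close. It gives the time, the measured TCP pose, the force and the opening at its end, in the units of the state.
- observe(): the state, without advancing time (a new reading comes with each control period).
- get_image(name): name is "scene" or "top" or "wrist"; returns a dict with "frame" (420x560x3 uint8, red, green, blue), "depth" (420x560 float32, m along the optical axis (not along the pixel's ray), 0 where there is no reading), "K" (3x3 intrinsics, pixels), "k1" (the pictures are not rectified: a ray, as slopes to the right and down, at radius r is drawn at 1 + k1 r^2 times it, then the intrinsics apply), "rvec" (rotation vector, rad) and "tvec" (3), from world to camera coordinates, as OpenCV has them. Camera axes: x right, y down, z forward; pixel columns grow to the right and rows downward; lengths in m; the calibration is good to about 2 mm. A picture is of the moment at which its call begins.
- close_job(): hands the job in, once; it reports no verdict.
The state is a dict: "time_s": time; "q": joint angles; "qvel": joint speeds; "joint_efforts": joint torques, N m; "position": TCP position; "tool_rot": TCP orientation; "ft_force": force on the tool from outside, world axes, zero at the start; "wrist_torque": the same for the moment, N m; "grip_width": finger opening in m.
Only numpy, scipy, OpenCV 4.12 (cv2) and the standard library are available. Lean on these libraries where they do the work, as an engineer would, in place of code of your own. Each camera call takes 0.05 s, during which the arm holds its last target.

### The job

Stand the sample cell upright on the marked square of the water tester, square to it, with its two clear faces toward the lamp housing and the detector so that the light can pass through, and let go of it. Then bring the hinged cover down slowly until its foot bears on the top of the cell, pressing only lightly, and leave it resting there with the cell still in its place. Do not disturb the lemon, the onion or the salt shaker.

Things in the scene. Friction and masses are not known exactly. Their poses are not given: they have to be found in the camera images.
- tester: White plastic water tester, fixed on the worktop; base 230 (x) x 150 (y) x 15 mm. Origin: centre of its underside; x points from the low detector (its front, turned to the robot's right) to the lamp housing (rear): the light path; z up. The open cover leans over the base, so bring the cell in from the detector side with the gripper leaning toward that side, 25 to 45 degrees from vertical.
- stage (a point): Centre of the grey marked square (52 x 52 mm, flush, no rim) where the cell must stand, on top of the base plate, 15 mm above the worktop; axes as the tester's. Nothing centres the cell there.
- lamp (a point): Round lamp window, 75 mm behind the stage's centre, in the front face of the lamp housing. The housing is 40 mm deep and 100 mm wide; with its hinge ears it reaches 134 mm above the worktop.
- detector (a point): Round detector window, 68 mm in front of the stage's centre, facing it. Its block is 24 mm deep (68 to 92 mm in front of the stage's centre), 50 mm wide, and its top is 49 mm above the worktop: carry the cell over it.
- cover (a joint): Cover angle, rad: 0 is level (its stop with no cell in), larger is more open, at most 1.2; starts at 1.0 to 1.15. White plate 172 x 112 x 16 mm hinged at its rear edge, underside level with the hinge axis. The hinge has friction (0.35 N m) and damping: the cover stays where it is left, and moving it takes about 1 to 4 N at the grip.
- cover_hinge (a point): Middle of the hinge axis, 80 mm behind the stage's centre and 125 mm above the worktop; axes turn with the cover: x from its free edge to the hinge, y along the axis, z out of its top. As the cover lowers, its free edge swings down in an arc toward the detector side. The cell's top is 15 mm below this axis when the cell is on the stage.
- cover_handle (a point): Centre of the grey barrel grip at the middle of the cover's free edge, 190 mm from the hinge axis and 7 mm above the underside; axes as cover_hinge. The barrel lies along y: 28 mm long, 18 mm across, flat ends, on a neck 14 mm wide; the cover's edge is 167 mm from the hinge. Pinched lightly by its two ends it can turn between the fingers as the cover swings.
- screw (a point): Where the hold-down screw leaves the cover's underside, 80 mm from the hinge. Its rubber ball foot (radius 12 mm) ends 17 to 26 mm below the underside, set differently each time and not told, so it meets the centre of the cell's top at an unknown cover angle of about 0.02 to 0.14 rad: feel for it. A few newtons at the grip are enough.
- cell: Square sample cell 50 x 50 x 95 mm, 0.17 to 0.35 kg, upright and loose on the worktop, left of the tester. Origin: centre of its underside, z up. Its faces at +x and -x are clear; those at +y and -y are white with upright ribs, 50 mm apart: grip it by these. Grey top and bottom. Half a turn makes no difference.
- lemon: Bystander: lemon 78 x 55 x 56 mm; origin at its underside's centre.
- onion: Bystander: red onion 64 x 67 x 71 mm; origin at its underside's centre.
- salt: Bystander: salt shaker 44 mm across, 90 mm high; origin at its underside's centre.
Mind the look-alikes: they are no part of the job. What is shaped like the cell but orange is not meant.

How it is judged:
By the outcome, as a careful person would: the job done as asked, in the order asked, and still so for the second after the job is handed in, with the robot touching nothing.
It also fails if it takes over 72 s, if anything falls off the work surface, if the arm or the gripper's body presses on something with over 40 N, if the wrist force passes 120 N, or if a joint passes its speed limit or range.

## Working session

There is one attempt and no reset: what is moved stays moved. The work goes in short steps, Python scripts to look and compute and a shell command to move; the robot and the scene stay as the last step left them, time stands still between calls to the robot, and variables do not carry over. Pictures are saved under pics/ and viewed, and the job is handed in when it is done.

```bash
ls; mkdir -p pics; cat > h.py <<'E'
from rig import *
import numpy as np, cv2
def snap(n,fn):
    im=get_image(n); np.savez('pics/'+fn+'.npz',**im)
    cv2.imwrite('pics/'+fn+'.png',im['frame'][:,:,::-1]); return im
def load(fn): return dict(np.load('pics/'+fn+'.npz'))
def ray(im,u,v):
    K=im['K'];x=(u-K[0,2])/K[0,0];y=(v-K[1,2])/K[1,1]
    k=float(im['k1']);a,b=x,y
    for _ in range(20):
        s=1+k*(a*a+b*b);a,b=x/s,y/s
    R=cv2.Rodrigues(im['rvec'])[0];t=np.array(im['tvec']).ravel()
    return R,t,np.array([a,b,1.])
def pz(im,u,v,z):
    R,t,d=ray(im,u,v);c=-R.T@t;w=R.T@d
    return c+w*(z-c[2])/w[2]
def pd(im,u,v):
    R,t,d=ray(im,u,v);D=im['depth'][int(round(v)),int(round(u))]
    return R.T@(d*D-t)
def proj(im,P):
    R=cv2.Rodrigues(im['rvec'])[0];t=np.array(im['tvec']).ravel()
    c=(R@np.atleast_2d(P).T).T+t;s=c[:,:2]/c[:,2:];r=(s**2).sum(1,keepdims=True)
    s=s*(1+float(im['k1'])*r);K=im['K'];return np.c_[s[:,0]*K[0,0]+K[0,2],s[:,1]*K[1,1]+K[1,2]]
E
python3 - <<'E'
from h import *
for n in('scene','top','wrist'):
    im=snap(n,n+'0');print(n,im['K'].tolist(),im['k1'],im['rvec'],im['tvec'])
print(observe())
E
```

```text
pics
scene [[475.03936737028033, 0.0, 282.83206064391493], [0.0, 475.03936737028033, 214.15141866415584], [0.0, 0.0, 1.0]] -0.14065183489508515 [ 1.23850167 -1.94470208  1.18993391] [0.48197035 0.23046475 0.97944507]
top [[409.4519234695836, 0.0, 279.6478507848587], [0.0, 409.4519234695836, 209.76334530522777], [0.0, 0.0, 1.0]] 0.010441838050514868 [ 2.36845315 -1.76423921  0.19570206] [0.11267621 0.56564917 0.98220472]
wrist [[291.30711720554, 0.0, 284.2753316284915], [0.0, 291.30711720554, 206.9951432498277], [0.0, 0.0, 1.0]] 0.0013886649658687064 [-2.43223333  1.53632267  0.236817  ] [-0.54817338 -0.0391212   0.37960037]
{'time_s': 0.15, 'q': array([-7.69056432e+01,  2.18312209e+01,  7.43715259e+01,  7.10650656e-04,
        8.38591604e+01, -1.23355914e+01]), 'qvel': array([ 0.00550608, -0.1671245 , -0.22259439,  0.02785194, -0.01536717,
       -0.0496252 ]), 'joint_efforts': array([ 2.87702278e-03, -4.48623455e+01, -2.31343853e+01, -1.61483040e-04,
        3.80657191e-03,  1.01896194e-05]), 'position': array([ 0.23612459, -0.49648686,  0.23088122]), 'tool_rot': array([[ 9.03111568e-01,  4.29405917e-01, -2.32777976e-04],
       [ 4.29405911e-01, -9.03110984e-01,  1.05518296e-03],
       [ 2.42877458e-04, -1.05290417e-03, -9.99999416e-01]]), 'ft_force': array([ 0.23083773, -0.42273652, -0.27497961]), 'wrist_torque': array([-0.04706899, -0.02702989,  0.0131579 ]), 'grip_width': 0.08506366087680625}
```

View pics/scene0.png

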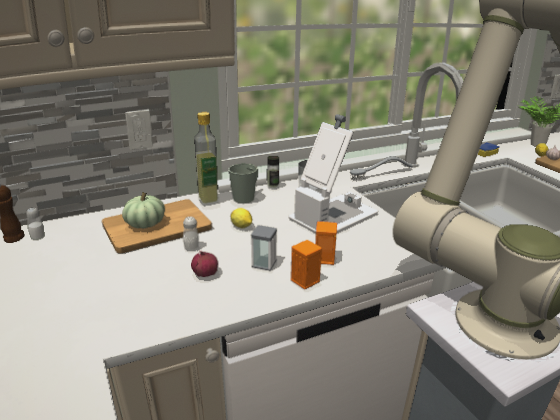

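View pics/top0.png

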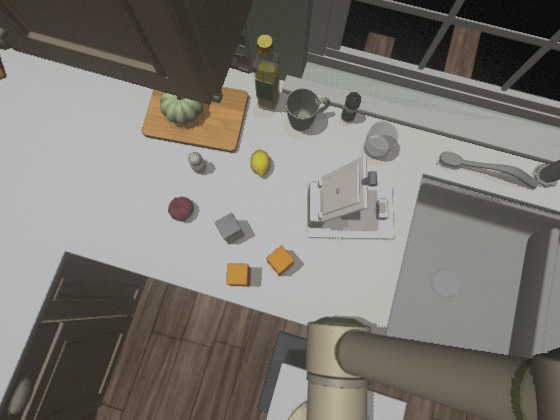

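View pics/wrist0.png

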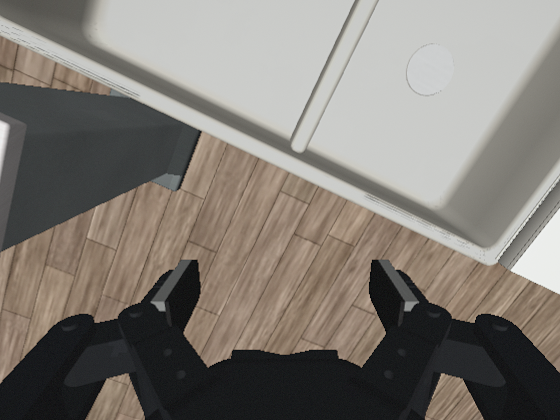

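The scene view shows the grey-topped cell at about (264,248), with two orange look-alikes at (306,264) and (326,243). The tester is near (335,195) with its cover open, and the lemon is at (241,217), the onion at (205,264) and the salt at (191,233). I'll enlarge crops to measure from.

```bash
python3 - <<'E'
from h import *
im=load('top0');f=im['frame'][:,:,::-1]
c=cv2.resize(f[140:260,200:400],None,fx=4,fy=4,interpolation=cv2.INTER_CUBIC);cv2.imwrite('pics/topc.png',c)
im=load('scene0');f=im['frame'][:,:,::-1]
c=cv2.resize(f[110:260,240:400],None,fx=4,fy=4,interpolation=cv2.INTER_CUBIC);cv2.imwrite('pics/scenec.png',c)
E
```

```text
(no output)
```

View pics/topc.png

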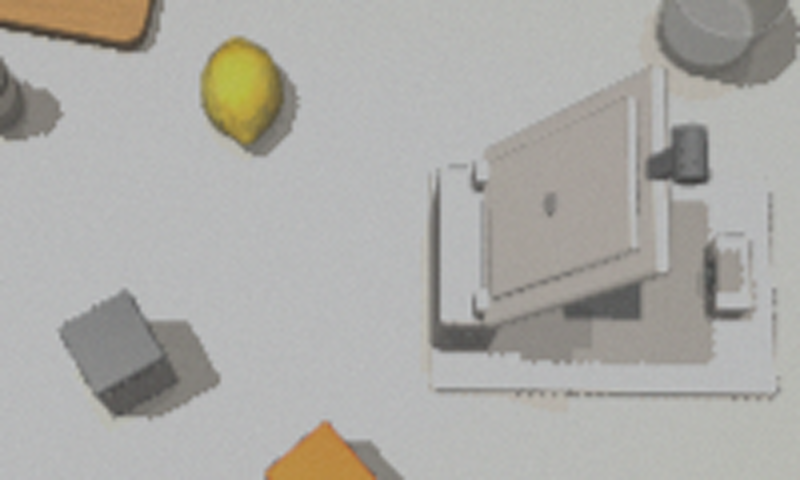

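View pics/scenec.png

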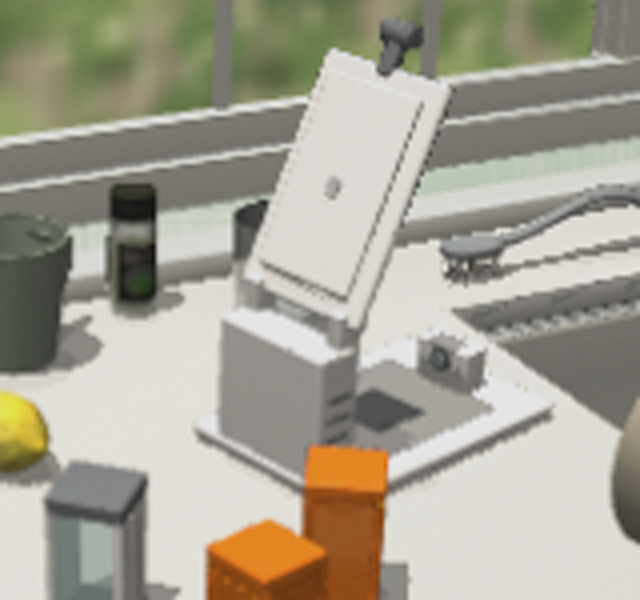

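```bash
python3 - <<'E'
from h import *
im=load('top0')
def q(X,Y): return (X+.5)/4-.5+200,(Y+.5)/4-.5+140
for n,X,Y,z in [('baseLL',431,388,.015),('baseLR',777,392,.015),('baseUR',772,190,.015),('baseUL',431,175,.015),
 ('sqL',565,318,.015),('sqR',640,318,.015),('sqRt',640,290,.015),
 ('detUL',716,233,.049),('detUR',750,233,.049),('detLR',750,305,.049),('detLL',716,305,.049),
 ('houseUL',440,166,.125),('houseLL',441,322,.125),('houseLR',477,322,.125),
 ('cellL',60,330,.095),('cellT',127,291,.095),('cellR',165,352,.095),('cellB',98,393,.095),('lemon',242,95,.03)]:
    u,v=q(X,Y);print(n,round(u,1),round(v,1),pz(im,u,v,z).round(4), pd(im,u,v).round(3))
print(pd(im,*q(690,155)))
E
```

```text
baseLL 307.4 236.6 [0.4717 0.1823 0.015 ] [0.474 0.182 0.003]
baseLR 393.9 237.6 [ 0.5343 -0.0365  0.015 ] [ 0.537 -0.039  0.005]
baseUR 392.6 187.1 [ 0.6681 -0.0019  0.015 ] [ 0.674 -0.005 -0.   ]
baseUL 307.4 183.4 [0.6124 0.2221 0.015 ] [0.616 0.222 0.003]
sqL 340.9 219.1 [0.5425 0.1097 0.015 ] [0.543 0.11  0.013]
sqR 359.6 219.1 [0.5568 0.062  0.015 ] [0.557 0.062 0.013]
sqRt 359.6 212.1 [0.5753 0.0666 0.015 ] [0.575 0.067 0.016]
detUL 378.6 197.9 [0.6172 0.0328 0.049 ] [0.629 0.027 0.013]
detUR 387.1 197.9 [0.6235 0.0116 0.049 ] [0.632 0.007 0.022]
detLR 387.1 215.9 [0.5768 0.0006 0.049 ] [0.577 0.    0.048]
detLL 378.6 215.9 [0.5705 0.0215 0.049 ] [0.57  0.022 0.049]
houseUL 309.6 181.1 [0.586  0.2162 0.125 ] [0.625 0.218 0.001]
houseLL 309.9 220.1 [0.4927 0.1893 0.125 ] [0.497 0.189 0.104]
houseLR 318.9 220.1 [0.4989 0.1687 0.125 ] [0.503 0.168 0.107]
cellL 214.6 222.1 [0.4273 0.4122 0.095 ] [0.427 0.412 0.096]
cellT 231.4 212.4 [0.4624 0.3803 0.095 ] [ 0.48   0.399 -0.005]
cellR 240.9 227.6 [0.4327 0.3461 0.095 ] [0.447 0.36  0.   ]
cellB 224.1 237.9 [0.3968 0.3774 0.095 ] [0.397 0.378 0.094]
lemon 260.1 163.4 [0.6256 0.3599 0.03  ] [0.617 0.356 0.056]
[0.57024162 0.09618081 0.3064633 ]
```

```bash
python3 - <<'E'
from h import *
im=load('scene0');f=im['frame'][:,:,::-1]
c=cv2.resize(f[205:295,230:350],None,fx=6,fy=6,interpolation=cv2.INTER_CUBIC);cv2.imwrite('pics/scenec2.png',c)
R=cv2.Rodrigues(im['rvec'])[0];print('scenecam',-R.T@np.array(im['tvec']).ravel())
w=load('wrist0');o=observe();Rw=cv2.Rodrigues(w['rvec'])[0];cw=-Rw.T@np.array(w['tvec']).ravel();T=o['tool_rot']
print('wristcam in tool',T.T@(cw-o['position']),(T.T@Rw.T).round(3).tolist())
# cell corners project
for a in (0,):
    for deg in (-42,):
        t=np.deg2rad(deg);ex=np.array([np.cos(t),np.sin(t)]);ey=np.array([-ex[1],ex[0]])
        for sx,sy in((1,1),(1,-1),(-1,-1),(-1,1)):
            for z in(0,.095):
                P=np.r_[np.array([.4298,.379])+.025*(sx*ex+sy*ey),z];uv=proj(im,P)[0];print(sx,sy,z,P.round(3),uv.round(1),((uv-[230,205])*6).round(0))
E
```

```text
scenecam [-0.47350394  0.77253047  0.65093222]
wristcam in tool [ 0.07593488 -0.00109875 -0.14211511] [[-0.0, -0.954, -0.299], [1.0, 0.0, -0.001], [0.001, -0.299, 0.954]]
1 1 0 [0.465 0.381 0.   ] [258.2 255.3] [169. 302.]
1 1 0.095 [0.465 0.381 0.095] [257.9 222.4] [167. 105.]
1 -1 0 [0.432 0.344 0.   ] [277.1 258.7] [283. 322.]
1 -1 0.095 [0.432 0.344 0.095] [277.5 225.5] [285. 123.]
-1 -1 0 [0.394 0.377 0.   ] [271.1 269.4] [246. 386.]
-1 -1 0.095 [0.394 0.377 0.095] [271.2 235.5] [247. 183.]
-1 1 0 [0.428 0.414 0.   ] [251.6 265.8] [129. 365.]
-1 1 0.095 [0.428 0.414 0.095] [250.9 232.1] [126. 163.]
```

View pics/scenec2.png

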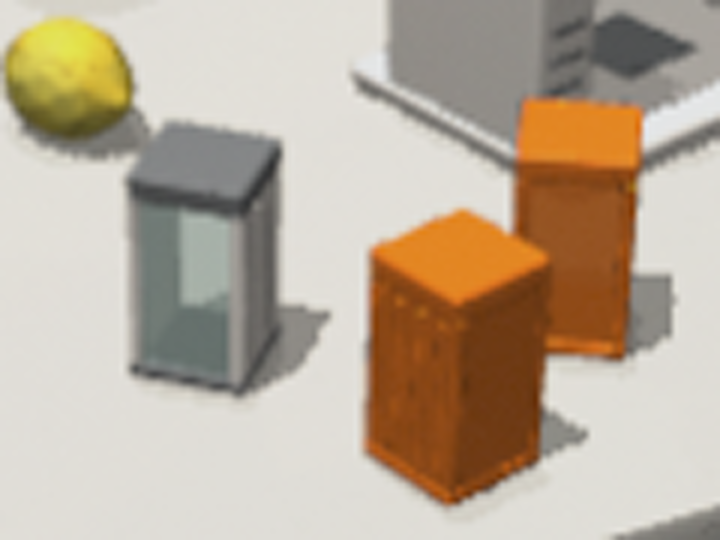

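```bash
python3 - <<'E'
import rig
print([ (n,getattr(rig,n)) for n in dir(rig) if not n.startswith('_')])
E
python3 - <<'E'
import numpy as np
# world waypoint shifts in tool axes (units 50mm)
T=np.array([[.9031,.4294,0],[.4294,-.9031,0],[0,0,-1]])
p=np.array([.236,-.497,.231])
for w in ([.236,-.497,.40],[.40,-.10,.40],[.38,.10,.40]):
    print(T.T@(np.array(w)-p)/.05);p=np.array(w)
E
```

```text
[('MotionError', <class 'rig.MotionError'>), ('close_job', <function connect.<locals>.done at 0x7f9283aeb740>), ('get_image', <function make.<locals>.drawn_camera at 0x7f9283b780e0>), ('grasp_offset', -0.0187), ('observe', <function make.<locals>.<lambda> at 0x7f9283b785e0>)]
[ 0.    0.   -3.38]
[ 6.371604 -5.762182  0.      ]
[ 1.35636 -3.78416  0.     ]
```

```bash
cat > plan.py <<'E'
import numpy as np
from scipy.spatial.transform import Rotation as Ro
def toolR(az,tilt,roll=0):
    # tool x horizontally along az(deg); z = down*cos + e*sin
    a,t=np.deg2rad([az,tilt]);e=np.array([np.cos(a),np.sin(a),0]);Z=np.array([0,0,1.])
    z=-Z*np.cos(t)+e*np.sin(t);y=np.cross(-Z,e);x=np.cross(y,z);return np.c_[x,y,z]
def rows(p,R,p2,R2,hand,n=None,dec=2):
    """uniform: world-straight shift & constant turn; returns rows, prints"""
    rv=Ro.from_matrix(R.T@R2).as_rotvec(degrees=True)/8
    need=max(np.abs(rv).max(), np.linalg.norm(p2-p)/.05, np.linalg.norm(rv)*8/8.5)
    if n is None:n=int(np.ceil(need/.97))
    w=np.round(rv/n,dec+1);pc,Rc=p.copy(),R.copy();out=[]
    for i in range(n):
        tgt=p+(p2-p)*(i+1)/n
        d=np.round(Rc.T@(tgt-pc)/.05,dec)+0.
        pc=pc+Rc@d*.05;Rc=Rc@Ro.from_rotvec(w*8,degrees=True).as_matrix()
        out.append([hand,*d.tolist(),*w.tolist()])
    print(n,'rows; resid mm',((p2-pc)*1e3).round(2),'deg',Ro.from_matrix(Rc.T@R2).magnitude()*57.3)
    for r in out:print(','.join(f'{v:g}' for v in r))
    return pc,Rc
E
python3 - <<'E'
from plan import *; from h import *
o=observe();p=o['position'];R=o['tool_rot']
rows(p,R,np.array([.25,-.45,.42]),R,85,4)
p=np.array([.25,-.45,.42]);print('q',o['q'])
rows(p,R,np.array([.42,-.10,.42]),toolR(106,0),85,11)
E
```

```text
4 rows; resid mm [-0.06  0.22  0.07] deg 0.0
85,0.16,-0.18,-0.95,0,0,0
85,0.17,-0.18,-0.94,0,0,0
85,0.16,-0.18,-0.95,0,0,0
85,0.16,-0.18,-0.94,0,0,0
q [-7.69056432e+01  2.18312209e+01  7.43715259e+01  7.10650656e-04
  8.38591604e+01 -1.23355914e+01]
11 rows; resid mm [-0.09 -0.22 -0.08] deg 0.0615310704832451
85,0.55,-0.44,0,-0,-0.001,-0.916
85,0.61,-0.37,0,-0,-0.001,-0.916
85,0.64,-0.29,0,-0,-0.001,-0.916
85,0.68,-0.2,0,-0,-0.001,-0.916
85,0.7,-0.12,0,-0,-0.001,-0.916
85,0.71,-0.02,0,-0,-0.001,-0.916
85,0.7,0.06,0,-0,-0.001,-0.916
85,0.69,0.16,0,-0,-0.001,-0.916
85,0.66,0.24,0,-0,-0.001,-0.916
85,0.63,0.33,0,-0,-0.001,-0.916
85,0.59,0.4,0,-0,-0.001,-0.916
```

```bash
python3 -m pendant '[85,0.16,-0.18,-0.95,0,0,0, 85,0.17,-0.18,-0.94,0,0,0, 85,0.16,-0.18,-0.95,0,0,0, 85,0.16,-0.18,-0.94,0,0,0]' 
python3 -m pendant '[85,0.55,-0.44,0,0,0,-0.916, 85,0.61,-0.37,0,0,0,-0.916, 85,0.64,-0.29,0,0,0,-0.916, 85,0.68,-0.2,0,0,0,-0.916, 85,0.7,-0.12,0,0,0,-0.916, 85,0.71,-0.02,0,0,0,-0.916, 85,0.7,0.06,0,0,0,-0.916, 85,0.69,0.16,0,0,0,-0.916, 85,0.66,0.24,0,0,0,-0.916, 85,0.63,0.33,0,0,0,-0.916, 85,0.59,0.4,0,0,0,-0.916]'
python3 - <<'E'
from h import *
o=observe();print(o['q'].round(2),o['position'],o['tool_rot'].round(3).tolist(),o['ft_force'])
snap('wrist','w1')
E
```

```text
time_s: 0.55
position: [0.25, -0.4493, 0.4222]
tool_rot: [[0.903, 0.429, -0.0], [0.429, -0.903, 0.0], [0.0, -0.0, -1.0]]
ft_force: [0.3, -0.8, 0.6]
grip_width: 0.0851
time_s: 1.65
position: [0.4205, -0.0986, 0.4202]
tool_rot: [[-0.281, 0.96, -0.0], [0.96, 0.281, 0.0], [0.0, -0.0, -1.0]]
ft_force: [0.3, -0.5, 0.1]
grip_width: 0.0851
[-28.98   5.37  66.25   0.   108.4  -45.31] [ 0.42046315 -0.09856854  0.4201981 ] [[-0.281, 0.96, -0.0], [0.96, 0.281, 0.0], [0.0, -0.0, -1.0]] [ 0.28951936 -0.45313223  0.08900694]
```

View pics/w1.png

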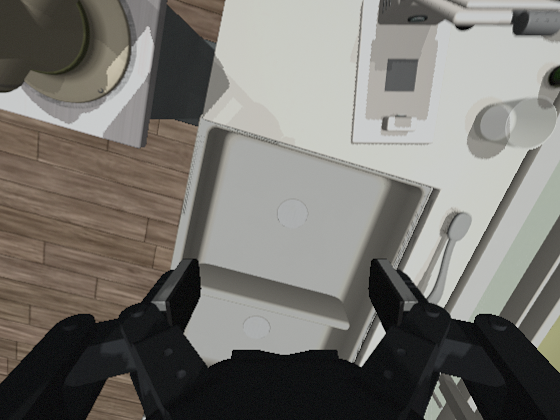

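The wrist view shows the whole dark stage square around (403,75), the detector at (400,123) and the base plate's front edge at v≈140. I'll enlarge it to read the corners.

```bash
python3 - <<'E'
from h import *
im=load('w1');f=im['frame'][:,:,::-1]
c=cv2.resize(f[0:150,345:445],None,fx=6,fy=6,interpolation=cv2.INTER_CUBIC)
cv2.imwrite('pics/w1c.png',c[300:900])
E
```

```text
(no output)
```

View pics/w1c.png

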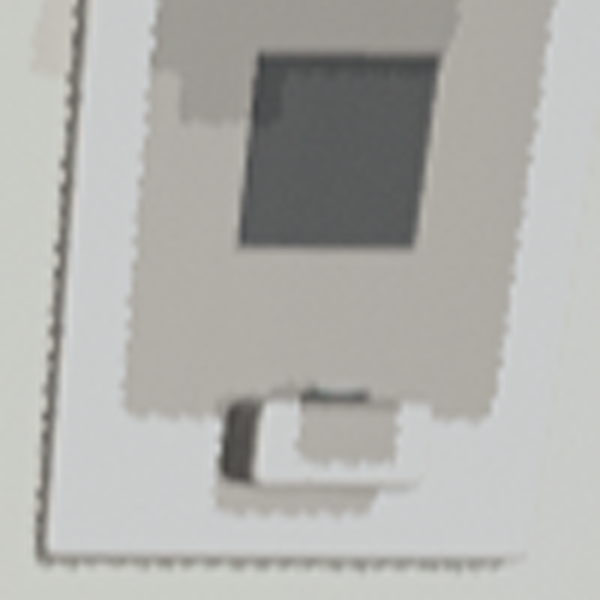

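```bash
python3 - <<'E'
from h import *
im=load('w1')
def q(X,Y): return (X+.5)/6-.5+345,(Y+.5)/6-.5+50
S=[pz(im,*q(*c),.015) for c in((259,54),(440,55),(413,247),(238,246))]
print(np.array(S).round(4));c=np.mean(S,0);print('c',c)
for a,b in((3,0),(2,1),(3,2),(0,1)):
    d=S[b]-S[a];print(np.hypot(*d[:2]),np.degrees(np.arctan2(d[1],d[0])))
B=[pz(im,*q(*c),.015) for c in((47,552),(523,552))];d=B[1]-B[0];print('front',B,np.hypot(*d[:2]),np.degrees(np.arctan2(d[1],d[0])))
L=[pz(im,*q(*c),.015) for c in((47,552),(86,0))];d=L[1]-L[0];print('left',np.degrees(np.arctan2(d[1],d[0])))
D=[pz(im,*q(*c),.049) for c in((262,400),(428,402),(418,487),(255,483))];print('det',np.array(D).round(4))
print('depth stage',pd(im,*q(340,150)),'det top',pd(im,*q(340,440)))
# top
t=load('top0')
print(proj(t,np.array(S)))
E
```

```text
[[0.5399 0.1143 0.015 ]
 [0.5891 0.1284 0.015 ]
 [0.6024 0.0796 0.015 ]
 [0.5534 0.0655 0.015 ]]
c [0.5712187  0.09693645 0.015     ]
0.05056608398479329 105.46564962156619
0.050570517867052675 105.25591857101584
0.050984369425067684 15.995552578658609
0.051169512271289984 15.998220774687578
front [array([ 0.53039462, -0.03217251,  0.015     ]), array([0.67017246, 0.0087744 , 0.015     ])] 0.14565196126350563 16.327564158771544
left 106.18904067009802
det [[0.5655 0.0244 0.049 ]
 [0.6103 0.037  0.049 ]
 [0.617  0.0149 0.049 ]
 [0.5722 0.0029 0.049 ]]
depth stage [0.57226743 0.0979895  0.01338318] det top [0.59042223 0.02050061 0.04975517]
[[338.97366147 219.5632184 ]
 [338.57712807 200.91502885]
 [357.41660866 201.34597497]
 [358.00768239 219.94055057]]
```

```bash
python3 - <<'E'
from plan import *; from h import *
t=load('top0')
for n,u,v,z in(('or1',281,260,.095),('or2',238,273,.095),('salt',195,158,.09),('onion',180,209,.06)):print(n,pz(t,u,v,z))
o=observe();p=o['position'];R=o['tool_rot']
G=np.array([.430,.379,.065]);R2=toolR(138,40);P=G+R2[:,2]*(.0187-.15);print(P)
pm=np.array([.40,.10,.40]);
pm,Rm=rows(p,R,pm,toolR(114,0),85)
rows(pm,Rm,P,R2,85,9)
E
```

```text
or1 [0.38492449 0.22907646 0.095     ]
or2 [0.32574564 0.31879267 0.095     ]
salt [0.5724068  0.51511669 0.09      ]
onion [0.43937637 0.51580531 0.06      ]
[0.49271995 0.32252671 0.16558164]
5 rows; resid mm [-0.01  0.22 -0.06] deg 0.010500813151986765
85,0.77,0.14,0.08,0.002,-0.002,-0.177
85,0.77,0.17,0.09,0.002,-0.002,-0.177
85,0.76,0.18,0.08,0.002,-0.002,-0.177
85,0.76,0.2,0.08,0.002,-0.002,-0.177
85,0.75,0.22,0.08,0.002,-0.002,-0.177
9 rows; resid mm [ 0.11 -0.06  0.22] deg 0.04288897594307018
85,0.37,0.39,0.52,0.116,0.547,-0.319
85,0.31,0.41,0.54,0.116,0.547,-0.319
85,0.25,0.44,0.56,0.116,0.547,-0.319
85,0.18,0.45,0.56,0.116,0.547,-0.319
85,0.13,0.47,0.57,0.116,0.547,-0.319
85,0.05,0.48,0.57,0.116,0.547,-0.319
85,0,0.5,0.56,0.116,0.547,-0.319
85,-0.07,0.5,0.55,0.116,0.547,-0.319
85,-0.14,0.5,0.54,0.116,0.547,-0.319
```

```bash
python3 -m pendant '[85,0.77,0.14,0.08,0,0,-0.177, 85,0.77,0.17,0.09,0,0,-0.177, 85,0.76,0.18,0.08,0,0,-0.177, 85,0.76,0.2,0.08,0,0,-0.177, 85,0.75,0.22,0.08,0,0,-0.177]'
python3 -c "
from h import *
print(observe()['q'].round(2))"
python3 -m pendant '[85,0.37,0.39,0.52,0.116,0.547,-0.319, 85,0.31,0.41,0.54,0.116,0.547,-0.319, 85,0.25,0.44,0.56,0.116,0.547,-0.319, 85,0.18,0.45,0.56,0.116,0.547,-0.319, 85,0.13,0.47,0.57,0.116,0.547,-0.319, 85,0.05,0.48,0.57,0.116,0.547,-0.319, 85,0,0.5,0.56,0.116,0.547,-0.319, 85,-0.07,0.5,0.55,0.116,0.547,-0.319, 85,-0.14,0.5,0.54,0.116,0.547,-0.319]'
python3 - <<'E'
from h import *
o=observe();print(o['q'].round(2),o['position'],o['tool_rot'].round(3).tolist(),o['ft_force'])
snap('wrist','w2');snap('scene','s2')
E
```

```text
time_s: 2.2
position: [0.401, 0.0966, 0.3996]
tool_rot: [[-0.393, 0.919, -0.0], [0.919, 0.393, 0.0], [0.0, -0.0, -1.0]]
ft_force: [0.3, 0.8, 0.3]
grip_width: 0.0854
[ -3.01   3.2   71.9   -0.   104.92 -26.17]
time_s: 3.1
position: [0.4981, 0.3172, 0.164]
tool_rot: [[-0.561, 0.68, -0.472], [0.52, 0.733, 0.439], [0.645, 0.001, -0.764]]
ft_force: [0.6, 0.3, 0.4]
grip_width: 0.085
[  7.86  38.03  67.36  30.58 100.97 -40.53] [0.49806419 0.31723824 0.16395663] [[-0.561, 0.68, -0.472], [0.52, 0.733, 0.439], [0.645, 0.001, -0.764]] [0.60348682 0.26826407 0.37843498]
```

View pics/w2.png

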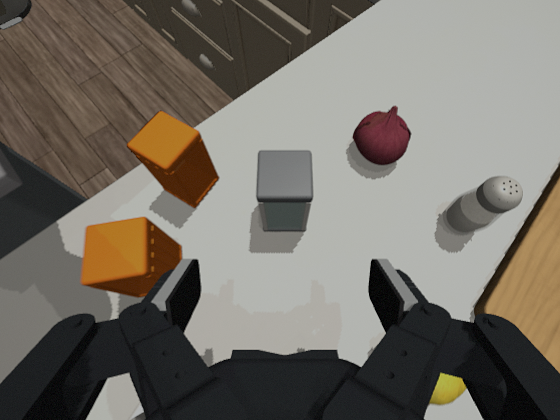

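View pics/s2.png

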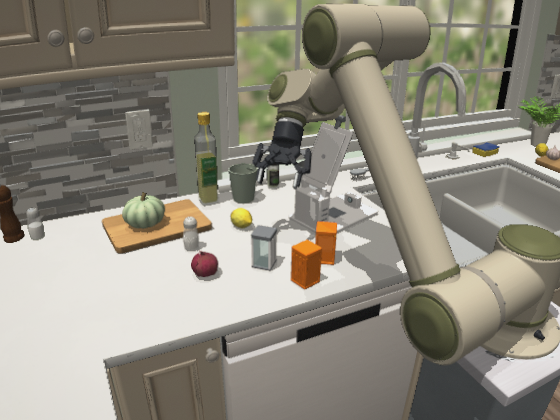

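The cell is at (285,190), between the open fingers and nearly square to the jaws. Its clear face shows below the grey top, as planned. I'll enlarge it to measure.

```bash
python3 - <<'E'
from h import *
im=load('w2');f=im['frame'][:,:,::-1]
c=cv2.resize(f[140:240,235:335],None,fx=6,fy=6,interpolation=cv2.INTER_CUBIC)
cv2.imwrite('pics/w2c.png',c)
E
```

```text
(no output)
```

View pics/w2c.png

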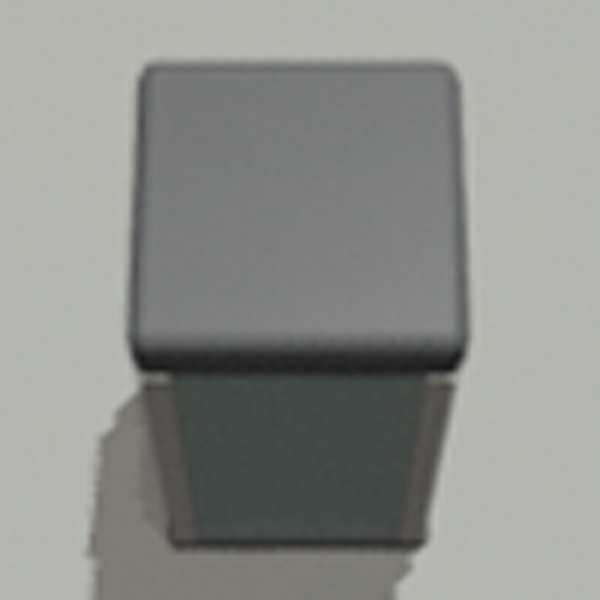

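```bash
python3 - <<'E'
from h import *
from plan import *
im=load('w2')
def q(X,Y): return (X+.5)/6-.5+235,(Y+.5)/6-.5+140
S=[pz(im,*q(*c),.095) for c in((140,62),(459,62),(469,345),(128,345))]
print(np.array(S).round(4));c=np.mean(S,0);print('c',c)
for a,b in((3,0),(2,1),(3,2),(0,1)):
    d=S[b]-S[a];print(np.hypot(*d[:2]),np.degrees(np.arctan2(d[1],d[0])))
B=[pz(im,*q(*c),.0) for c in((171,545),(424,545))];d=B[1]-B[0];print('bot',B,np.hypot(*d[:2]),np.degrees(np.arctan2(d[1],d[0])))
print(pd(im,*q(300,200)))
E
```

```text
[[0.3938 0.3811 0.095 ]
 [0.4271 0.417  0.095 ]
 [0.462  0.3842 0.095 ]
 [0.4288 0.3486 0.095 ]]
c [0.42793115 0.38273125 0.095     ]
0.047820124569013606 137.10292276276306
0.04781457424022327 136.79724634849714
0.04867727300423596 47.12213014216657
0.04893236371513981 47.11473425970519
bot [array([0.42753919, 0.34933811, 0.        ]), array([0.46078545, 0.38514886, 0.        ])] 0.04886434448238788 47.12674578760894
[0.4280334  0.38283716 0.09453394]
```

```bash
python3 - <<'E'
from plan import *; from h import *
o=observe();p=o['position'];R=o['tool_rot']
G=np.array([.428,.383,.063]);R2=toolR(137.1,40);P=G+R2[:,2]*.0187;print(P)
rows(p,R,P,R2,85,6)
E
```

```text
[0.41919474 0.39118235 0.04867497]
6 rows; resid mm [ 0.06 -0.06  0.19] deg 0.016873290056305272
85,0.03,0.01,0.51,-0.008,-0.009,-0.005
85,0.04,0,0.52,-0.008,-0.009,-0.005
85,0.03,0.01,0.51,-0.008,-0.009,-0.005
85,0.04,0,0.51,-0.008,-0.009,-0.005
85,0.03,0.01,0.51,-0.008,-0.009,-0.005
85,0.04,0,0.52,-0.008,-0.009,-0.005
```

```bash
python3 -m pendant '[85,0.03,0.01,0.51,-0.008,-0.009,-0.005, 85,0.04,0,0.52,-0.008,-0.009,-0.005, 85,0.03,0.01,0.51,-0.008,-0.009,-0.005, 85,0.04,0,0.51,-0.008,-0.009,-0.005, 85,0.03,0.01,0.51,-0.008,-0.009,-0.005, 85,0.04,0,0.52,-0.008,-0.009,-0.005, 85,0,0,0,0,0,0]' 35
python3 - <<'E'
from h import *
o=observe();print(o['q'].round(2),o['position'],o['tool_rot'].round(3).tolist(),o['ft_force'])
snap('wrist','w3')
E
```

```text
time_s: 3.9
position: [0.4186, 0.3907, 0.0529]
tool_rot: [[-0.567, 0.681, -0.465], [0.522, 0.733, 0.437], [0.637, 0.005, -0.77]]
ft_force: [0.4, -0.1, -0.0]
grip_width: 0.0847
[ 16.16  41.82  81.56  33.72  81.21 -43.79] [0.41861277 0.3907174  0.05291914] [[-0.567, 0.681, -0.465], [0.522, 0.733, 0.437], [0.637, 0.005, -0.77]] [ 0.39119823 -0.08200725 -0.03255537]
```

View pics/w3.png

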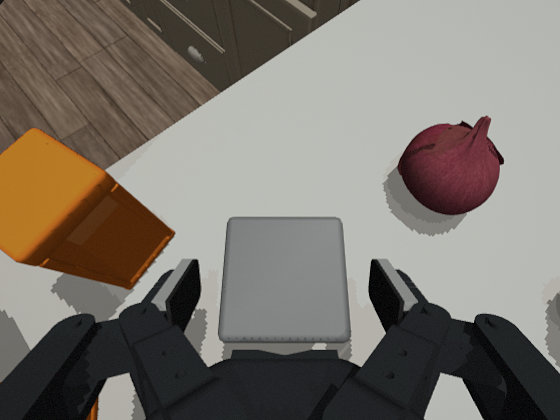

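The top of the cell is at (285,280), centred between the fingers, which sit at 199 and 371. I'll close on it.

```bash
python3 -m pendant '[45,0,0,0,0,0,0, 45,0,0,0,0,0,0, 45,0,0,0,0,0,0, 45,0,0,0,0,0,0, 45,0,0,0,0,0,0, 45,0,0,0,0,0,0, 45,0,0,0,0,0,0]' 40
python3 - <<'E'
from h import *
o=observe();print(o['position'],o['tool_rot'].round(3).tolist(),o['ft_force'],o['grip_width'])
snap('wrist','w4')
E
```

```text
time_s: 4.65
position: [0.4219, 0.39, 0.0546]
tool_rot: [[-0.568, 0.682, -0.46], [0.522, 0.731, 0.439], [0.636, 0.01, -0.772]]
ft_force: [1.1, -3.9, 7.1]
grip_width: 0.0496
[0.42188884 0.38998235 0.05456637] [[-0.568, 0.682, -0.46], [0.522, 0.731, 0.439], [0.636, 0.01, -0.772]] [ 1.14327437 -3.9002285   7.12120071] 0.049554761328228905
```

View pics/w4.png

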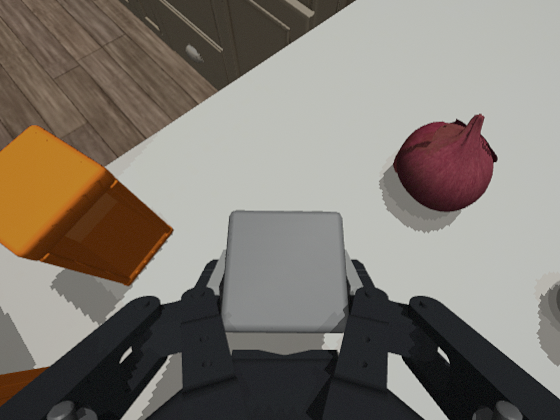

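```bash
cat > geo.py <<'E'
from plan import *
S=np.array([.5712,.0969,.015]);YAW=105.9
def ts(x,y,z):
    a=np.deg2rad(YAW);return np.array([S[0]+x*np.cos(a)-y*np.sin(a),S[1]+x*np.sin(a)+y*np.cos(a),z])
E
python3 - <<'E'
from geo import *; from h import *
o=observe();p=o['position'];R=o['tool_rot']
c=R.T@(np.array([.428,.383,0])-p);print('cell in tool',c)
cy0=137.1
def tcp(cell,yaw):
    Rz=Ro.from_euler('z',yaw-cy0,degrees=True).as_matrix();RR=Rz@R;return cell-RR@c,RR
w=[(np.array([.428,.383,.14]),137.1),(np.array([.39,.15,.16]),120),(ts(-.20,0.02,.14),YAW),(ts(-.14,0,.075),YAW)]
pc,Rc=p,R
for cell,y in w:
    P,RR=tcp(cell,y);print('to',P.round(3));pc,Rc=rows(pc,Rc,P,RR,45)
E
```

```text
cell in tool [-0.04184311 -0.0014259   0.03622246]
to [0.422 0.39  0.195]
3 rows; resid mm [-0.12 -0.13  0.05] deg 0.0
45,0.59,0.01,-0.72,0,0,0
45,0.6,0.01,-0.72,0,0,0
45,0.59,0.01,-0.72,0,0,0
to [0.386 0.158 0.215]
5 rows; resid mm [ 0.18  0.09 -0.19] deg 0.007283786752152278
45,-0.35,-0.77,-0.4,-0.272,-0.004,0.33
45,-0.39,-0.75,-0.43,-0.272,-0.004,0.33
45,-0.42,-0.7,-0.46,-0.272,-0.004,0.33
45,-0.45,-0.67,-0.49,-0.272,-0.004,0.33
45,-0.48,-0.63,-0.51,-0.272,-0.004,0.33
to [ 0.605 -0.092  0.195]
7 rows; resid mm [ 0.02 -0.25 -0.08] deg 0.027150288966992443
45,-0.76,0.19,-0.55,-0.16,-0.002,0.194
45,-0.75,0.22,-0.54,-0.16,-0.002,0.194
45,-0.74,0.25,-0.54,-0.16,-0.002,0.194
45,-0.74,0.28,-0.53,-0.16,-0.002,0.194
45,-0.73,0.32,-0.52,-0.16,-0.002,0.194
45,-0.72,0.34,-0.51,-0.16,-0.002,0.194
45,-0.71,0.38,-0.51,-0.16,-0.002,0.194
to [ 0.608 -0.029  0.13 ]
2 rows; resid mm [0.18 0.08 0.16] deg 0.009875357861991445
45,0.05,0.19,0.88,-0,-0.002,0.001
45,0.04,0.19,0.89,-0,-0.002,0.001
```

```bash
python3 -m pendant '[45,0.3,0,-0.36,0,0,0, 45,0.59,0.01,-0.72,0,0,0, 45,0.59,0.01,-0.72,0,0,0, 45,0.3,0,-0.36,0,0,0]'
python3 - <<'E'
from geo import *; from h import *
o=observe();p=o['position'];R=o['tool_rot'];print(p,R.round(3).tolist(),o['ft_force'],o['grip_width'])
c=np.array([-0.0418,-0.0014,0.0362]);print('cell',p+R@c)
cy0=137.1
def tcp(cell,yaw):
    Rz=Ro.from_euler('z',yaw-cy0,degrees=True).as_matrix();RR=Rz@R;return cell-RR@c,RR
w=[(np.array([.365,.28,.15]),130),(np.array([.37,.13,.15]),119),(ts(-.20,0.02,.13),YAW),(ts(-.14,0,.075),YAW)]
pc,Rc=p,R
for cell,y in w:
    P,RR=tcp(cell,y);print('to',P.round(3));pc,Rc=rows(pc,Rc,P,RR,45)
snap('wrist','w5')
E
```

```text
time_s: 5.1
position: [0.4218, 0.3902, 0.197]
tool_rot: [[-0.57, 0.682, -0.457], [0.522, 0.731, 0.44], [0.634, 0.012, -0.773]]
ft_force: [0.5, 0.3, -4.0]
grip_width: 0.0493
[0.42180773 0.3901897  0.19703176] [[-0.57, 0.682, -0.457], [0.522, 0.731, 0.44], [0.634, 0.012, -0.773]] [ 0.5339971   0.30524349 -3.97919985] 0.04930673537894515
cell [0.4281394  0.38327544 0.14251807]
to [0.36  0.288 0.205]
3 rows; resid mm [-0.15 -0.07 -0.03] deg 0.014870895801355104
45,-0.09,-0.78,-0.15,-0.188,-0.004,0.229
45,-0.11,-0.78,-0.17,-0.188,-0.004,0.229
45,-0.14,-0.76,-0.19,-0.188,-0.004,0.229
to [0.366 0.139 0.205]
4 rows; resid mm [ 0.17  0.03 -0.29] deg 0.017256998149452436
45,-0.46,-0.45,-0.38,-0.218,-0.004,0.265
45,-0.47,-0.43,-0.39,-0.218,-0.004,0.265
45,-0.48,-0.39,-0.41,-0.218,-0.004,0.265
45,-0.5,-0.37,-0.42,-0.218,-0.004,0.265
to [ 0.605 -0.092  0.185]
7 rows; resid mm [-0.11  0.21 -0.11] deg 0.017363651175998904
45,-0.74,0.28,-0.53,-0.148,-0.003,0.181
45,-0.73,0.31,-0.52,-0.148,-0.003,0.181
45,-0.73,0.34,-0.51,-0.148,-0.003,0.181
45,-0.71,0.36,-0.51,-0.148,-0.003,0.181
45,-0.71,0.4,-0.5,-0.148,-0.003,0.181
45,-0.69,0.42,-0.49,-0.148,-0.003,0.181
45,-0.69,0.45,-0.48,-0.148,-0.003,0.181
to [ 0.608 -0.029  0.13 ]
2 rows; resid mm [ 0.17  0.05 -0.02] deg 0.0092608174770478
45,0.11,0.19,0.81,-0.001,0.001,0
45,0.12,0.19,0.81,-0.001,0.001,0
```

View pics/w5.png

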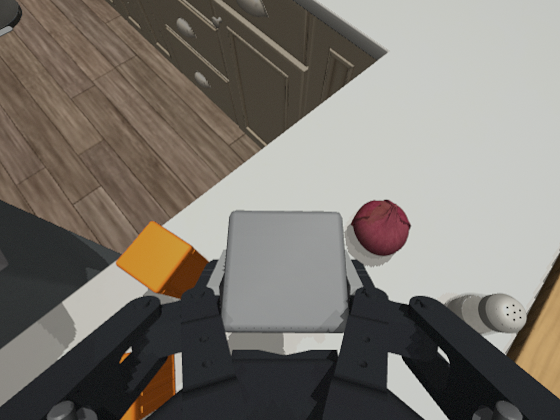

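The cell is held firmly: its top is at (285,270), where it was before the lift. I'll carry it round the robot side.

```bash
python3 -m pendant '[45,-0.09,-0.78,-0.15,-0.188,-0.004,0.229, 45,-0.11,-0.78,-0.17,-0.188,-0.004,0.229, 45,-0.14,-0.76,-0.19,-0.188,-0.004,0.229, 45,-0.46,-0.45,-0.38,-0.218,-0.004,0.265, 45,-0.47,-0.43,-0.39,-0.218,-0.004,0.265, 45,-0.48,-0.39,-0.41,-0.218,-0.004,0.265, 45,-0.5,-0.37,-0.42,-0.218,-0.004,0.265]'
python3 -m pendant '[45,-0.74,0.28,-0.53,-0.148,-0.003,0.181, 45,-0.73,0.31,-0.52,-0.148,-0.003,0.181, 45,-0.73,0.34,-0.51,-0.148,-0.003,0.181, 45,-0.71,0.36,-0.51,-0.148,-0.003,0.181, 45,-0.71,0.4,-0.5,-0.148,-0.003,0.181, 45,-0.69,0.42,-0.49,-0.148,-0.003,0.181, 45,-0.69,0.45,-0.48,-0.148,-0.003,0.181, 45,0,0,0,0,0,0]'
python3 - <<'E'
from geo import *; from h import *
o=observe();p=o['position'];R=o['tool_rot'];print(p,R.round(3).tolist(),o['ft_force'],o['grip_width'],o['q'].round(1))
c=np.array([-0.0418,-0.0014,0.0362]);print('cell',p+R@c, 'want',ts(-.20,.02,.13))
snap('wrist','w6');snap('scene','s6')
E
```

```text
time_s: 5.85
position: [0.365, 0.1369, 0.2013]
tool_rot: [[-0.376, 0.876, -0.301], [0.675, 0.482, 0.559], [0.635, 0.007, -0.772]]
ft_force: [1.7, -0.6, -3.0]
grip_width: 0.0497
time_s: 6.65
position: [0.6065, -0.0962, 0.1772]
tool_rot: [[-0.21, 0.964, -0.166], [0.744, 0.268, 0.612], [0.634, 0.006, -0.773]]
ft_force: [-1.1, 0.4, -3.5]
grip_width: 0.0499
[ 0.60646335 -0.09615833  0.177224  ] [[-0.21, 0.964, -0.166], [0.744, 0.268, 0.612], [0.634, 0.006, -0.773]] [-1.07356003  0.43387355 -3.48257048] 0.0498623063044196 [-31.1  41.5  57.3  27.8 109.5 -44. ]
cell [ 0.60791012 -0.10546746  0.12271816] want [ 0.60675702 -0.10092745  0.13      ]
```

View pics/w6.png

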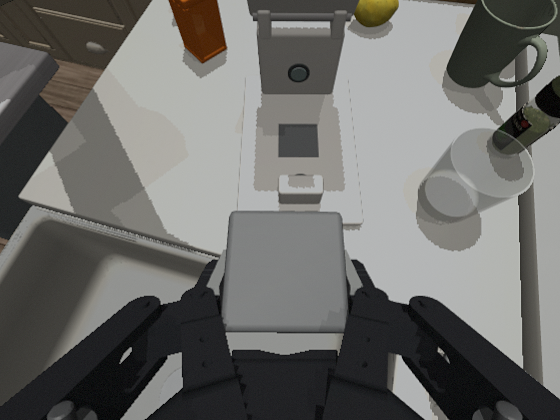

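View pics/s6.png

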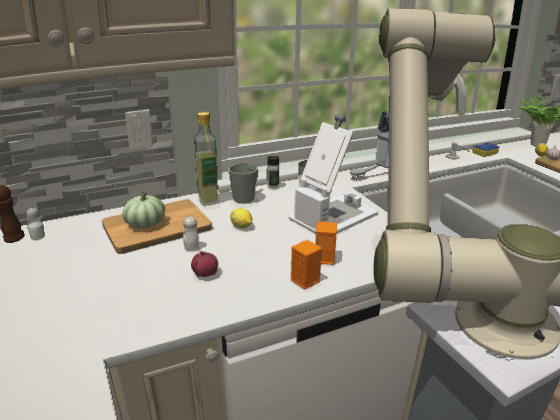

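The wrist view now shows the lamp window at (299,73), the stage square at about (298,140) and the detector at (300,187), all in line ahead of the held cell. I'll enlarge it to measure the stage against the cell.

```bash
python3 - <<'E'
from h import *
im=load('w6');f=im['frame'][:,:,::-1]
c=cv2.resize(f[110:225,230:370],None,fx=5,fy=5,interpolation=cv2.INTER_CUBIC)
cv2.imwrite('pics/w6c.png',c)
c=cv2.resize(f[200:340,210:360],None,fx=4,fy=4,interpolation=cv2.INTER_CUBIC)
cv2.imwrite('pics/w6d.png',c)
E
```

```text
(no output)
```

View pics/w6c.png

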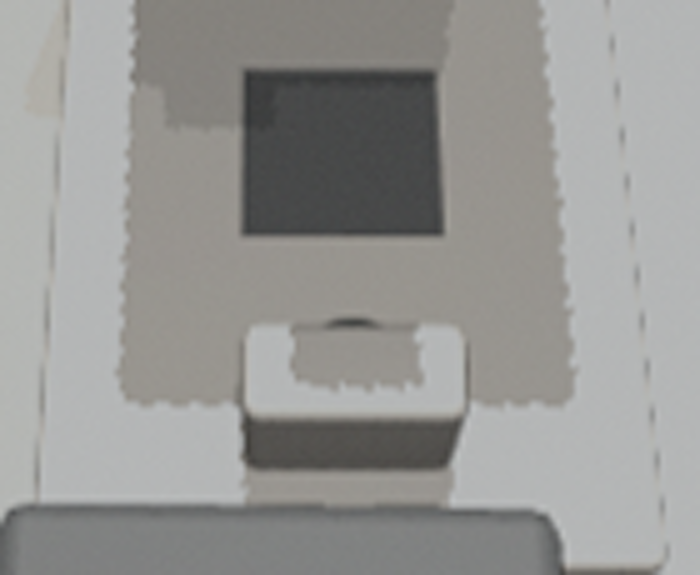

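View pics/w6d.png

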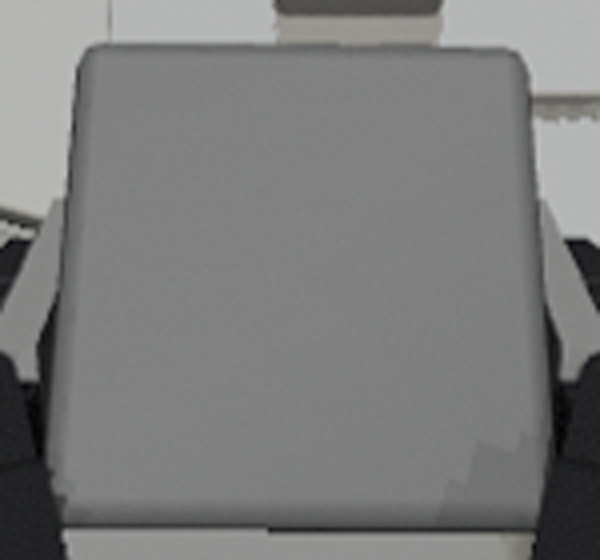

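```bash
python3 - <<'E'
from h import *
im=load('w6');o=observe()
def q(X,Y): return (X+.5)/5-.5+230,(Y+.5)/5-.5+110
def show(S):
    print(np.array(S).round(4).tolist());print('c',np.mean(S,0).round(4))
    for a,b in((3,0),(2,1),(3,2),(0,1)):
        d=S[b]-S[a];print(np.hypot(*d[:2]).round(4),np.degrees(np.arctan2(d[1],d[0])).round(2))
show([pz(im,*q(*c),.015) for c in((244,69),(435,70),(443,236),(242,236))])
def q2(X,Y): return (X+.5)/4-.5+210,(Y+.5)/4-.5+200
print('top depth',pd(im,*q2(300,250)))
z=pd(im,*q2(300,250))[2]
show([pz(im,*q2(*c),.1227+.095) for c in((82,44),(526,50),(549,520),(50,524))])
print([pd(im,*q2(*c)).round(4).tolist() for c in((100,80),(510,80),(530,480),(80,480))])
D=[pz(im,*q(*c),.049) for c in((246,326),(465,326),(462,416),(246,416))];show(D)
E
```

```text
[[0.5401, 0.1141, 0.015], [0.5896, 0.1277, 0.015], [0.6033, 0.0778, 0.015], [0.5539, 0.064, 0.015]]
c [0.5717 0.0959 0.015 ]
0.052 105.39
0.0517 105.4
0.0513 15.66
0.0513 15.33
top depth [ 0.60792377 -0.10305087  0.21773202]
[[0.5792, -0.0878, 0.2177], [0.6257, -0.0756, 0.2177], [0.637, -0.1211, 0.2177], [0.5924, -0.1338, 0.2177]]
c [ 0.6086 -0.1046  0.2177]
0.0478 105.97
0.0469 103.93
0.0464 15.94
0.048 14.78
[[0.5822, -0.091, 0.2168], [0.6247, -0.0793, 0.2173], [0.6347, -0.1181, 0.2172], [0.5938, -0.1295, 0.218]]
[[0.5675, 0.0217, 0.049], [0.6143, 0.0349, 0.049], [0.6186, 0.0132, 0.049], [0.5735, 0.0006, 0.049]]
c [0.5935 0.0176 0.049 ]
0.022 105.93
0.0221 101.01
0.0468 15.63
0.0486 15.64
```

```bash
sed -i 's/^S=.*/S=np.array([.5715,.0963,.015]);YAW=105.5/' geo.py; cat > cellp.py <<'E'
from geo import *; from h import *
c=np.array([-0.0418,-0.0014,0.0362])
def tst(P):
    a=np.deg2rad(YAW);d=P-S;return np.array([d[0]*np.cos(a)+d[1]*np.sin(a),-d[0]*np.sin(a)+d[1]*np.cos(a),P[2]])
def st():
    o=observe();p=o['position'];R=o['tool_rot'];print('t',o['time_s'],'tcp',p.round(4),'y az',np.degrees(np.arctan2(R[1,1],R[0,1])).round(2),'F',o['ft_force'].round(1),'w',o['grip_width'])
    print('cell mm',(tst(p+R@c)*1e3).round(1));return p,R
E
python3 - <<'E'
from cellp import *
p,R=st()
R2=Ro.from_euler('z',105.5-90-np.degrees(np.arctan2(R[1,1],R[0,1])),degrees=True).as_matrix()@R
pc,Rc=p,R
for w,n in((( -.15,0,.076),4),((-.045,0,.073),5),((0,0,.038),4)):
    P=ts(*w)-R2@c;pc,Rc=rows(pc,Rc,P,R2,45,n)
E
```

```text
t 6.75 tcp [ 0.6042 -0.0925  0.1788] y az 15.76 F [ 0.1  0.9 -3.2] w 0.049368549095302756
cell mm [-200.    20.1  124.3]
4 rows; resid mm [-0.06  0.24  0.09] deg 0.011476509906652985
45,0.04,0.1,0.35,-0.005,-0,0.006
45,0.04,0.1,0.34,-0.005,-0,0.006
45,0.04,0.1,0.35,-0.005,-0,0.006
45,0.03,0.1,0.34,-0.005,-0,0.006
5 rows; resid mm [ 0.01  0.02 -0.19] deg 0.011476509906652985
45,0.32,0,0.28,-0,-0,0
45,0.32,0,0.27,-0,-0,0
45,0.31,0,0.28,-0,-0,0
45,0.32,0,0.28,-0,-0,0
45,0.32,0,0.27,-0,-0,0
4 rows; resid mm [-0.08 -0.27  0.08] deg 0.011476509906652985
45,0.06,0,0.28,-0,-0,0
45,0.06,0,0.28,-0,-0,0
45,0.07,0,0.28,-0,-0,0
45,0.06,0,0.28,-0,-0,0
```

```bash
python3 -m pendant '[45,0.04,0.1,0.35,0,0,0, 45,0.04,0.1,0.34,0,0,0, 45,0.04,0.1,0.35,0,0,0, 45,0.03,0.1,0.34,0,0,0, 45,0,0,0,0,0,0,45,0,0,0,0,0,0]' >/dev/null
python3 - <<'E'
from cellp import *
p,R=st()
R2=R
pc,Rc=p,R
for w,n in(((-.045,0,.073),5),((0,0,.038),4)):
    P=ts(*w)-R2@c;pc,Rc=rows(pc,Rc,P,R2,45,n)
E
```

```text
t 7.35 tcp [ 0.6099 -0.0382  0.1327] y az 15.88 F [ 0.3  0.2 -3. ] w 0.049575997271262225
cell mm [-1.492e+02 -1.000e-01  7.820e+01]
5 rows; resid mm [ 0.09 -0.07 -0.24] deg 0.0
45,0.31,0,0.28,0,0,0
45,0.31,0,0.28,0,0,0
45,0.31,0.01,0.28,0,0,0
45,0.31,0,0.28,0,0,0
45,0.31,0,0.28,0,0,0
4 rows; resid mm [ 0.12  0.07 -0.27] deg 0.0
45,0.06,0,0.28,0,0,0
45,0.06,0,0.28,0,0,0
45,0.07,0,0.28,0,0,0
45,0.06,0,0.27,0,0,0
```

```bash
python3 -m pendant '[45,0.31,0,0.28,0,0,0, 45,0.31,0,0.28,0,0,0, 45,0.31,0,0.28,0,0,0, 45,0.31,0,0.28,0,0,0, 45,0.31,0,0.28,0,0,0, 45,0.06,0,0.28,0,0,0, 45,0.06,0,0.28,0,0,0, 45,0.06,0,0.28,0,0,0, 45,0,0,0,0,0,0,45,0,0,0,0,0,0]'
python3 - <<'E'
from cellp import *
snap('wrist','w7')
p,R=st()
P=ts(0,0,.026)-R@c;rows(p,R,P,R,45,2)
E
```

```text
time_s: 8.35
position: [0.5731, 0.094, 0.1005]
tool_rot: [[-0.215, 0.962, -0.168], [0.742, 0.273, 0.612], [0.634, 0.007, -0.773]]
ft_force: [1.3, -0.9, -2.9]
grip_width: 0.0498
t 8.4 tcp [0.5733 0.0937 0.1007] y az 15.8 F [-0.3 -1.2 -3.1] w 0.04949227237814177
cell mm [-12.3  -0.1  46.2]
2 rows; resid mm [-0.25  0.06  0.17] deg 0.0
45,-0.03,0,0.23,0,0,0
45,-0.04,0,0.24,0,0,0
```

View pics/w7.png

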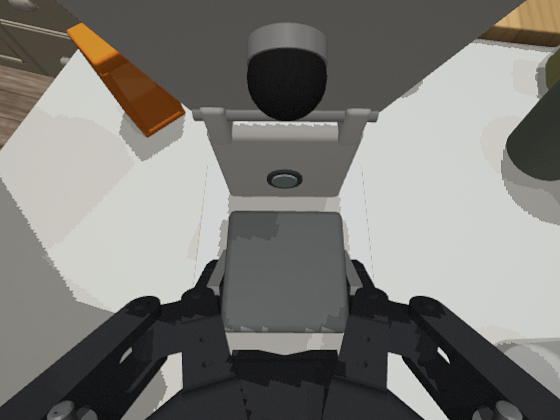

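The cell lines up with the lamp window: both sit at u≈285. The rubber foot is at (287,80), well clear. I'll lower it and feel for the stage.

```bash
python3 -m pendant '[45,-0.03,0,0.23,0,0,0, 45,-0.04,0,0.24,0,0,0, 45,0,0,0,0,0,0, 45,0,0,0,0,0,0]'
python3 - <<'E'
from cellp import *
p,R=st()
P=ts(0,0,.019)-R@c;rows(p,R,P,R,45,2)
E
```

```text
time_s: 8.8
position: [0.5696, 0.1062, 0.0798]
tool_rot: [[-0.215, 0.962, -0.169], [0.742, 0.273, 0.612], [0.635, 0.006, -0.773]]
ft_force: [-0.0, -0.3, -2.1]
grip_width: 0.0499
t 8.8 tcp [0.5696 0.1062 0.0798] y az 15.84 F [-0.  -0.3 -2.1] w 0.049857788055640846
cell mm [ 0.7  0.2 25.3]
2 rows; resid mm [ 0.18 -0.03  0.04] deg 0.0
45,-0.05,0,0.04,0,0,0
45,-0.04,0,0.05,0,0,0
```

```bash
python3 -m pendant '[45,-0.05,0,0.04,0,0,0, 45,-0.04,0,0.05,0,0,0, 45,-0.013,0,0.015,0,0,0, 45,-0.013,0,0.015,0,0,0, 45,0,0,0,0,0,0]'
python3 -c "
from cellp import *
st()"
python3 -m pendant '[45,-0.013,0,0.015,0,0,0, 45,-0.013,0,0.015,0,0,0, 45,0,0,0,0,0,0]'
python3 -c "
from cellp import *
st()"
```

```text
time_s: 9.3
position: [0.57, 0.1053, 0.0718]
tool_rot: [[-0.215, 0.962, -0.168], [0.742, 0.273, 0.612], [0.635, 0.007, -0.773]]
ft_force: [-0.1, -0.4, -2.2]
grip_width: 0.0501
t 9.3 tcp [0.57   0.1053 0.0718] y az 15.82 F [-0.1 -0.4 -2.2] w 0.05013445174215422
cell mm [-0.3  0.  17.3]
time_s: 9.6
position: [0.57, 0.1053, 0.0698]
tool_rot: [[-0.215, 0.962, -0.168], [0.742, 0.273, 0.612], [0.635, 0.007, -0.773]]
ft_force: [0.2, 0.1, -3.0]
grip_width: 0.0498
t 9.6 tcp [0.57   0.1053 0.0698] y az 15.82 F [ 0.2  0.1 -3. ] w 0.049791257613490916
cell mm [-0.3  0.  15.3]
```

```bash
python3 -m pendant '[45,-0.013,0,0.015,0,0,0, 45,0,0,0,0,0,0]'
python3 -m pendant '[45,-0.007,0,0.008,0,0,0, 45,0,0,0,0,0,0]'
python3 -c "
from cellp import *
st()"
```

```text
time_s: 9.8
position: [0.5701, 0.1052, 0.0696]
tool_rot: [[-0.215, 0.962, -0.168], [0.742, 0.273, 0.612], [0.635, 0.007, -0.773]]
ft_force: [-1.8, -1.8, 4.4]
grip_width: 0.0498
time_s: 10.0
position: [0.5701, 0.1052, 0.0696]
tool_rot: [[-0.216, 0.962, -0.168], [0.742, 0.273, 0.613], [0.635, 0.008, -0.772]]
ft_force: [-3.0, -3.3, 9.1]
grip_width: 0.0493
t 10.0 tcp [0.5701 0.1052 0.0696] y az 15.84 F [-3.  -3.3  9.1] w 0.04934603696514717
cell mm [-0.4 -0.1 15.1]
```

The cell is down on the stage. I'll relax the load a little and check the placement before letting go.

```bash
python3 -m pendant '[45,0.01,0,-0.012,0,0,0, 45,0,0,0,0,0,0]'
python3 - <<'E'
from cellp import *
st()
im=snap('wrist','w8');s=snap('scene','s8');t=snap('top','t8')
c1=cv2.resize(s['frame'][100:260,260:400,::-1],None,fx=4,fy=4,interpolation=cv2.INTER_CUBIC);cv2.imwrite('pics/s8c.png',c1[:600])
c1=cv2.resize(t['frame'][150:250,290:410,::-1],None,fx=5,fy=5,interpolation=cv2.INTER_CUBIC);cv2.imwrite('pics/t8c.png',c1)
E
```

```text
time_s: 10.2
position: [0.5701, 0.1052, 0.0696]
tool_rot: [[-0.215, 0.962, -0.168], [0.742, 0.273, 0.612], [0.635, 0.007, -0.773]]
ft_force: [-3.1, -2.3, 5.2]
grip_width: 0.0492
t 10.2 tcp [0.5701 0.1052 0.0696] y az 15.83 F [-3.1 -2.3  5.2] w 0.049248444245734664
cell mm [-0.4 -0.1 15.1]
```

View pics/w8.png

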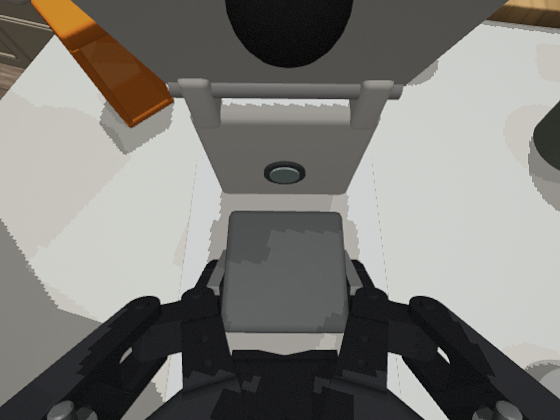

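View pics/s8c.png

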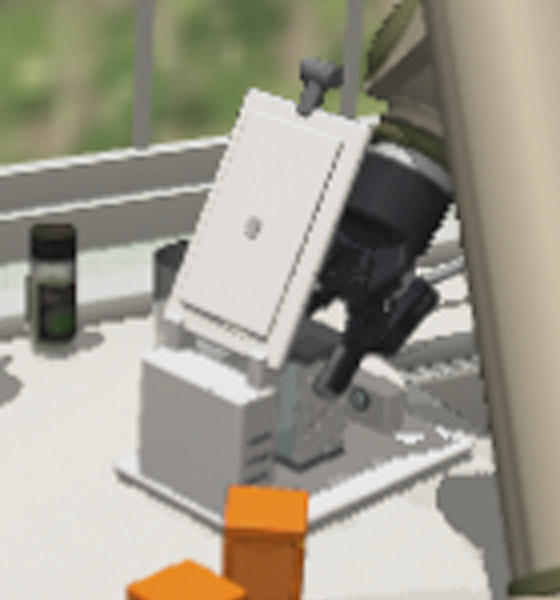

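View pics/t8c.png

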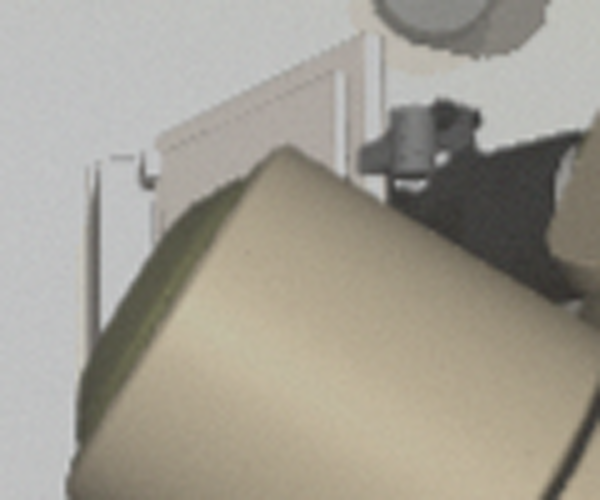

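```bash
python3 -m pendant '[45,0.008,0,-0.01,0,0,0, 45,0,0,0,0,0,0, 54,0,0,0,0,0,0, 58,0,0,0,0,0,0, 64,0,0,0,0,0,0, 75,0,0,0,0,0,0, 80,0,0,0,0,0,0, 80,0,0,0,0,0,0]'
python3 - <<'E'
from cellp import *
st();snap('wrist','w9')
E
```

```text
time_s: 11.15
position: [0.57, 0.1052, 0.0697]
tool_rot: [[-0.215, 0.962, -0.168], [0.742, 0.273, 0.612], [0.635, 0.007, -0.773]]
ft_force: [-0.6, 0.3, -0.8]
grip_width: 0.0798
t 11.15 tcp [0.57   0.1052 0.0697] y az 15.82 F [-0.6  0.3 -0.8] w 0.07982964440849909
cell mm [-0.3  0.  15.2]
```

View pics/w9.png

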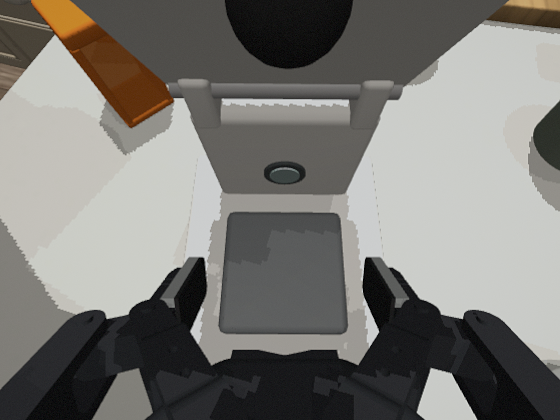

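Released: the cell moved by about 2 px (under 1 mm), with its top now at (283,272). I'll back out along the tool axis and look at the placement.

```bash
python3 -m pendant '[80,0,0,-0.3,0,0,0, 80,0,0,-0.6,0,0,0, 80,0,0,-0.8,0,0,0, 80,0,0,-0.8,0,0,0, 80,0,0,-0.8,0,0,0, 80,0,0,0,0,0,0,80,0,0,0,0,0,0]'
python3 - <<'E'
from cellp import *
st();im=snap('wrist','w10')
c1=cv2.resize(im['frame'][60:240,200:370,::-1],None,fx=4,fy=4,interpolation=cv2.INTER_CUBIC);cv2.imwrite('pics/w10c.png',c1[:600])
cv2.imwrite('pics/w10d.png',c1[-600:])
E
```

```text
time_s: 11.9
position: [0.5977, 0.0041, 0.1971]
tool_rot: [[-0.215, 0.962, -0.167], [0.743, 0.272, 0.612], [0.634, 0.007, -0.773]]
ft_force: [-0.7, 0.5, -0.7]
grip_width: 0.0798
t 11.9 tcp [0.5977 0.0041 0.1971] y az 15.78 F [-0.7  0.5 -0.7] w 0.07982769909515879
cell mm [-105.2    0.4  142.6]
```

View pics/w10.png

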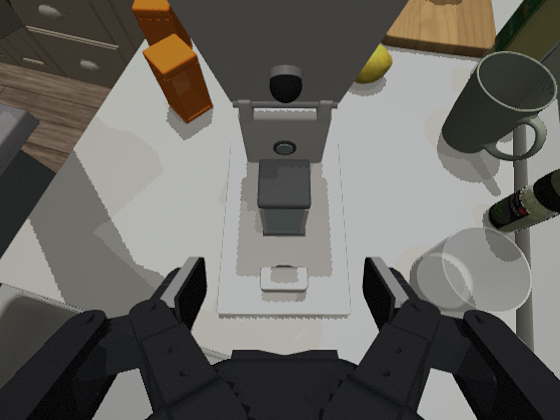

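View pics/w10d.png

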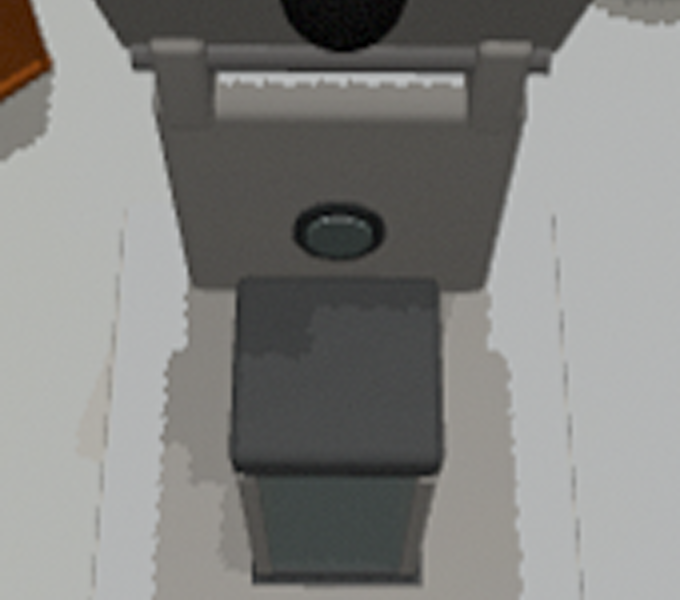

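```bash
python3 - <<'E'
from cellp import *
im=load('w10')
off=60+(180*4-600)/4
def q(X,Y): return (X+.5)/4-.5+200,(Y+.5)/4-.5+off
S_=[pz(im,*q(*c_),.11) for c_ in((236,280),(440,280),(443,466),(230,466))]
print([(tst(s)*1e3).round(1).tolist() for s in S_],(tst(np.mean(S_,0))*1e3).round(1))
for a,b in((3,0),(2,1),(3,2),(0,1)):
    d=S_[b]-S_[a];print(np.hypot(*d[:2]).round(4),np.degrees(np.arctan2(d[1],d[0])).round(2))
B=[pz(im,*q(*c_),.015) for c_ in((252,582),(421,580))];print('bottom front',[(tst(s)*1e3).round(1).tolist() for s in B])
h=[pz(im,*q(*c_),.015) for c_ in((192,290),(484,291))];print('housing foot',[(tst(s)*1e3).round(1).tolist() for s in h])
d=[pz(im,u,v,.049) for u,v in((261.5,268.5),(306.5,267.5))];print('det top rear',[(tst(s)*1e3).round(1).tolist() for s in d])
# handle in top0 : estimate cover angle
t=load('top0')
for u,v in((372,178.5),(366,180),(360,160)):
    P=pd(t,u,v);x,y,z=tst(P)*1e3;print(u,v,(x,y,z),'ang',np.arctan2(z-125,80-x))
for a in(1.0,1.05,1.1,1.15):
    P=ts(.08-.19*np.cos(a)+.007*np.sin(a),0,.125+.19*np.sin(a)+.007*np.cos(a));print(a,P.round(3),proj(t,P).round(1),proj(load('scene0'),P).round(1))
E
```

```text
[[22.5, 24.9, 110.0], [22.9, -24.7, 110.0], [-26.0, -24.0, 110.0], [-26.3, 24.4, 110.0]] [-1.7e+00  1.0e-01  1.1e+02]
0.0488 106.08
0.0489 104.7
0.0484 15.91
0.0496 15.97
bottom front [[-25.4, 25.4, 15.0], [-24.5, -25.8, 15.0]]
housing foot [[76.2, 48.9, 15.0], [76.6, -49.2, 15.0]]
det top rear [[-71.7, 22.9, 49.0], [-70.4, -24.1, 49.0]]
372 178.5 (np.float64(0.46381500014061133), np.float64(1.4905449653349203), np.float64(306.40887410179795)) ang 1.1576005111527479
366 180 (np.float64(8.809663548805554), np.float64(-0.481081468231575), np.float64(289.3505748783577)) ang 1.1620332008988692
360 160 (np.float64(16.447842022704418), np.float64(-49.38422401951971), np.float64(271.6318257689672)) ang 1.1618213216910576
1.0 [0.576 0.08  0.289] [[378.6 180.6]] [[344.2 119.8]]
1.05 [0.574 0.088 0.293] [[375.  179.8]] [[342.2 118.7]]
1.1 [0.571 0.096 0.298] [[371.2 179.1]] [[340.2 117.7]]
1.15 [0.569 0.105 0.301] [[367.2 178.5]] [[338.  116.8]]
```

Placement check from the calibration: centre about (-1.5, 0) mm from the stage centre and yaw within about 0.5°, with the clear face toward the detector. Next is the cover handle, which should be near tester (0, 0, 297) mm at a≈1.1.

```bash
python3 - <<'E'
from cellp import *
p,R=st();z=R[:,2]
print('tcp tester',tst(p))
H=ts(0,0,.297)
a=ts(-.15,0,.30);b=H-.10*z
pc,Rc=p,R
pc,Rc=rows(pc,Rc,a,R,60,4);rows(pc,Rc,b,R,60,4)
E
```

```text
t 11.95 tcp [0.5973 0.0048 0.1964] y az 15.82 F [0.1 0.  0.3] w 0.07982802677174124
cell mm [-104.4    0.7  141.9]
tcp tester [-0.09508119 -0.00036942  0.19644708]
4 rows; resid mm [-0.1  -0.03 -0.18] deg 0.0
60,0.12,0,-0.57,0,0,0
60,0.11,0,-0.58,0,0,0
60,0.12,0,-0.57,0,0,0
60,0.12,0,-0.58,0,0,0
4 rows; resid mm [ 0.3  -0.23  0.06] deg 0.0
60,0.57,0,-0.01,0,0,0
60,0.57,0.01,-0.01,0,0,0
60,0.57,0,-0.01,0,0,0
60,0.57,0,-0.01,0,0,0
```

```bash
python3 -m pendant '[60,0.12,0,-0.57,0,0,0, 60,0.11,0,-0.58,0,0,0, 60,0.12,0,-0.57,0,0,0, 60,0.12,0,-0.58,0,0,0, 60,0.57,0,-0.01,0,0,0, 60,0.57,0,-0.01,0,0,0, 60,0.57,0,-0.01,0,0,0, 60,0.57,0,-0.01,0,0,0, 60,0,0,0,0,0,0, 60,0,0,0,0,0,0]'
python3 - <<'E'
from cellp import *
st();im=snap('wrist','w11');print((tst(observe()['position'])*1e3).round(1))
E
```

```text
time_s: 12.95
position: [0.5877, 0.0354, 0.3738]
tool_rot: [[-0.215, 0.962, -0.17], [0.742, 0.274, 0.612], [0.635, 0.005, -0.772]]
ft_force: [0.2, 0.7, -0.5]
grip_width: 0.0601
t 12.95 tcp [0.5877 0.0354 0.3738] y az 15.89 F [ 0.2  0.7 -0.5] w 0.060050604209738144
cell mm [-72.3   1.8 319.3]
[-63.6   0.7 373.4]
```

View pics/w11.png

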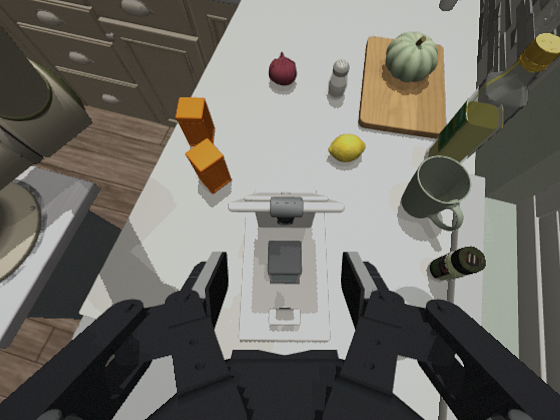

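```bash
python3 - <<'E'
from cellp import *
im=load('w11')
c1=cv2.resize(im['frame'][180:240,220:360,::-1],None,fx=5,fy=5,interpolation=cv2.INTER_CUBIC);cv2.imwrite('pics/w11c.png',c1)
for u,v in((286,203),(286,207),(286,211),(275,207),(298,207),(240,207),(330,207),(286,216)):
    print(u,v,(tst(pd(im,u,v))*1e3).round(1))
for a in (1.05,1.1,1.15):
    P=ts(.08-.19*np.cos(a)+.007*np.sin(a),0,.125+.19*np.sin(a)+.007*np.cos(a));print(a,(tst(P)*1e3).round(1),proj(im,P))
E
```

```text
286 203 [ 1.500e+00 -1.000e-01  3.067e+02]
286 207 [-1.800e+00 -2.000e-01  3.059e+02]
286 211 [-4.300e+00 -2.000e-01  3.032e+02]
275 207 [ -2.1   9.  306.3]
298 207 [ -2.  -10.2 306.5]
240 207 [  9.5  43.  277.2]
330 207 [ 10.2 -41.9 277.3]
286 216 [ -6.4  -0.3 296.6]
1.05 [ -8.5   0.  293.3] [[285.65547667 219.55492112]]
1.1 [1.000e-01 0.000e+00 2.975e+02] [[285.7436612  208.64843783]]
1.15 [  8.8  -0.  301.3] [[285.82917128 197.6741623 ]]
```

View pics/w11c.png

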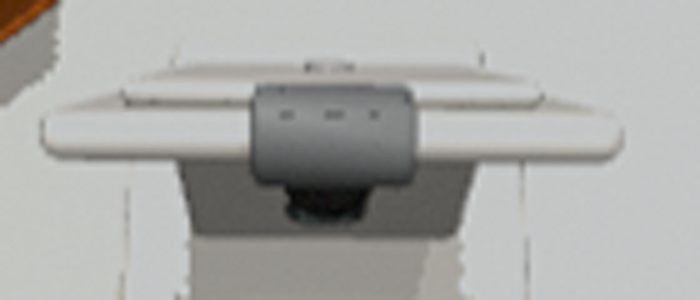

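The barrel handle is at (286,207), spanning u 270–303. Its surface is at z≈306 mm, which puts the barrel centre near tester (1, 0, 298) and gives a≈1.107, as predicted. I'll advance.

```bash
python3 - <<'E'
from cellp import *
p,R=st();z=R[:,2]
H=ts(.0013,-.0003,.298)
rows(p,R,H+.015*z,R,60,6)
E
```

```text
t 13.0 tcp [0.5878 0.0348 0.3734] y az 15.84 F [ 0.3 -0.7 -0.4] w 0.06014991252363903
cell mm [-72.9   1.8 318.8]
6 rows; resid mm [0.01 0.11 0.18] deg 0.0
60,0.01,0,0.38,0,0,0
60,0,0.01,0.38,0,0,0
60,0.01,0,0.38,0,0,0
60,0.01,0,0.39,0,0,0
60,0.01,0.01,0.38,0,0,0
60,0,0,0.38,0,0,0
```

```bash
python3 -m pendant '[60,0.01,0,0.38,0,0,0, 60,0,0.01,0.38,0,0,0, 60,0.01,0,0.38,0,0,0, 60,0.01,0,0.39,0,0,0, 60,0.01,0.01,0.38,0,0,0, 60,0,0,0.38,0,0,0, 50,0,0,0,0,0,0, 50,0,0,0,0,0,0]'
python3 - <<'E'
from cellp import *
p,R=st();im=snap('wrist','w12');print((tst(p)*1e3).round(1), 'want',(tst(ts(.0013,-.0003,.298)+.015*R[:,2])*1e3).round(1))
E
```

```text
time_s: 13.8
position: [0.5694, 0.1059, 0.2872]
tool_rot: [[-0.214, 0.962, -0.169], [0.742, 0.272, 0.612], [0.635, 0.005, -0.772]]
ft_force: [-0.0, -0.2, 0.8]
grip_width: 0.0498
t 13.8 tcp [0.5694 0.1059 0.2872] y az 15.8 F [-0.  -0.2  0.8] w 0.04979496807019961
cell mm [  0.6   0.6 232.6]
[  9.9  -0.5 287.2] want [ 10.8  -0.3 286.4]
```

View pics/w12.png

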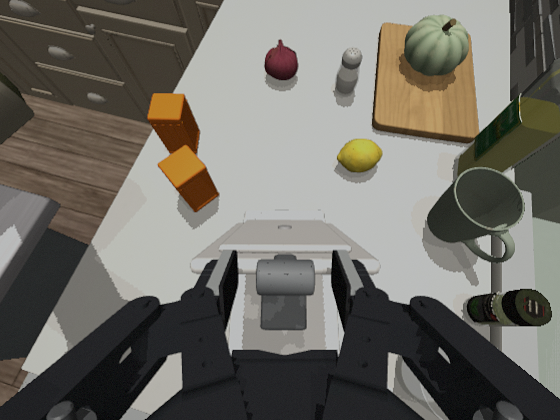

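The barrel is centred between the fingers, at (285,278). I'll close with the minimum force.

```bash
python3 -m pendant '[40,0,0,0,0,0,0, 32,0,0,0,0,0,0, 26,0,0,0,0,0,0, 26,0,0,0,0,0,0, 26,0,0,0,0,0,0, 26,0,0,0,0,0,0]' 20
python3 - <<'E'
from cellp import *
p,R=st();im=snap('wrist','w13');print((tst(p)*1e3).round(1))
E
```

```text
time_s: 14.45
position: [0.5695, 0.1063, 0.2882]
tool_rot: [[-0.215, 0.962, -0.166], [0.743, 0.272, 0.612], [0.634, 0.008, -0.773]]
ft_force: [3.6, -4.1, 5.2]
grip_width: 0.0277
t 14.45 tcp [0.5695 0.1063 0.2882] y az 15.78 F [ 3.6 -4.1  5.2] w 0.02773418664436343
cell mm [8.000e-01 1.000e-01 2.337e+02]
[ 10.1  -0.8 288.2]
```

View pics/w13.png

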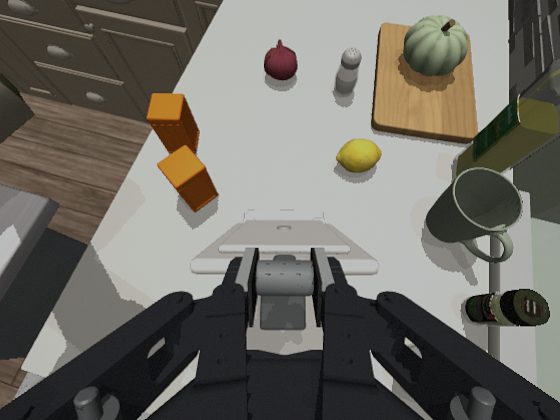

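```bash
cat > arc.py <<'E'
from cellp import *
import sys
def h(a): return np.array([.08-.19*np.cos(a)+.007*np.sin(a),.125+.19*np.sin(a)+.007*np.cos(a)])
def arc(a0,a1,n):
    o=observe();R=o['tool_rot'];ex=np.r_[np.cos(np.deg2rad(YAW)),np.sin(np.deg2rad(YAW)),0]
    as_=np.linspace(a0,a1,n+1);acc=np.zeros(3);tot=np.zeros(3)
    for i in range(n):
        d=h(as_[i+1])-h(as_[0]);w=ex*d[0]+np.array([0,0,1])*d[1]
        r=np.round((R.T@w-acc)/.05,2 if n>1 and abs(a1-a0)>.05 else 3)+0.;acc=acc+r*.05
        print('26,'+','.join(f'{v:g}' for v in r)+',0,0,0')
def where():
    o=observe();p=o['position'];R=o['tool_rot']
    H=tst(p-.0136*R[:,2]);d=H-np.array([.08,0,.125])
    F=o['ft_force'];F=np.array(F);ex=np.r_[np.cos(np.deg2rad(YAW)),np.sin(np.deg2rad(YAW)),0]
    ang=np.arctan2(d[2],-d[0])-np.arctan2(.007,.19)
    Fx,Fz=F@ex,F[2];Fy=F@np.cross([0,0,1],ex)
    rad=np.array([-np.cos(ang+.0368),np.sin(ang+.0368)]);tan=np.array([rad[1],-rad[0]])
    # tan: direction of opening (+)
    print('t',o['time_s'],'H',(H*1e3).round(1),'r',np.hypot(d[0],d[2]).round(4),'ang',ang.round(4),'F radial-out',(Fx*rad[0]+Fz*rad[1]).round(1),'F opening',(Fx*tan[0]+Fz*tan[1]).round(1),'Fy',Fy.round(1),'w',o['grip_width'].round(4))
E
python3 -c "
from arc import *
where();arc(1.107,0.867,10)"
```

```text
Traceback (most recent call last):
  File "arc.py", line 19, in where
    print('t',o['time_s'],'H',(H*1e3).round(1),'r',np.hypot(d[0],d[2]).round(4),'ang',ang.round(4),'F radial-out',(Fx*rad[0]+Fz*rad[1]).round(1),'F opening',(Fx*tan[0]+Fz*tan[1]).round(1),'Fy',Fy.round(1),'w',o['grip_width'].round(4))
                                                                                                                                                                                                                 ^^^^^^^^^^^^^^^^^^^^^
AttributeError: 'float' object has no attribute 'round'
```

```bash
sed -i "s/o\['grip_width'\].round(4)/round(float(o['grip_width']),4)/" arc.py
python3 -c "
from arc import *
where();arc(1.107,0.867,10)"
```

```text
t 14.5 H [  1.5  -0.7 298.7] r 0.1906 ang 1.1097 F radial-out 5.6 F opening -2.4 Fy -2.6 w 0.0278
26,-0.09,0,-0.02,0,0,0
26,-0.09,0,-0.02,0,0,0
26,-0.09,0,-0.02,0,0,0
26,-0.09,0,-0.02,0,0,0
26,-0.09,0,-0.01,0,0,0
26,-0.09,0,-0.01,0,0,0
26,-0.09,-0.01,-0.01,0,0,0
26,-0.09,0,-0.01,0,0,0
26,-0.09,0,0,0,0,0
26,-0.09,0,-0.01,0,0,0
```

```bash
python3 -m pendant '[26,-0.09,0,-0.02,0,0,0, 26,-0.09,0,-0.02,0,0,0, 26,-0.09,0,-0.02,0,0,0, 26,-0.09,0,-0.02,0,0,0, 26,-0.09,0,-0.01,0,0,0, 26,-0.09,0,-0.01,0,0,0, 26,-0.09,0,-0.01,0,0,0, 26,-0.09,0,-0.01,0,0,0, 26,-0.09,0,0,0,0,0, 26,-0.09,0,-0.01,0,0,0, 26,0,0,0,0,0,0]'
python3 -c "
from arc import *
where();arc(.867,0.617,10)"
```

```text
time_s: 15.6
position: [0.58, 0.0687, 0.2638]
tool_rot: [[-0.214, 0.962, -0.168], [0.743, 0.272, 0.612], [0.634, 0.006, -0.773]]
ft_force: [2.1, -3.9, 1.6]
grip_width: 0.0275
t 15.6 H [-37.5  -0.8 274.3] r 0.19 ang 0.8673 F radial-out 4.0 F opening -2.4 Fy -0.9 w 0.0275
26,-0.1,0,0,0,0,0
26,-0.09,0,0,0,0,0
26,-0.1,0,0,0,0,0
26,-0.09,0,0.01,0,0,0
26,-0.09,0,0.01,0,0,0
26,-0.1,0,0.01,0,0,0
26,-0.09,-0.01,0.01,0,0,0
26,-0.1,0,0.02,0,0,0
26,-0.09,0,0.02,0,0,0
26,-0.09,0,0.02,0,0,0
```

```bash
python3 -m pendant '[26,-0.1,0,0,0,0,0, 26,-0.09,0,0,0,0,0, 26,-0.1,0,0,0,0,0, 26,-0.09,0,0.01,0,0,0, 26,-0.09,0,0.01,0,0,0, 26,-0.1,0,0.01,0,0,0, 26,-0.09,0,0.01,0,0,0, 26,-0.1,0,0.02,0,0,0, 26,-0.09,0,0.02,0,0,0, 26,-0.09,0,0.02,0,0,0, 26,0,0,0,0,0,0]'
python3 -c "
from arc import *
where();arc(.617,0.367,10);snap('wrist','w14')"
```

```text
time_s: 16.7
position: [0.5891, 0.0363, 0.2296]
tool_rot: [[-0.214, 0.962, -0.168], [0.743, 0.272, 0.611], [0.634, 0.005, -0.773]]
ft_force: [-1.6, -5.9, 1.5]
grip_width: 0.0277
t 16.7 H [-71.1  -0.9 240.1] r 0.19 ang 0.6143 F radial-out 5.1 F opening -2.0 Fy 3.1 w 0.0277
26,-0.09,0,0.02,0,0,0
26,-0.09,0,0.03,0,0,0
26,-0.09,0,0.03,0,0,0
26,-0.1,0,0.03,0,0,0
26,-0.08,0,0.03,0,0,0
26,-0.09,0,0.03,0,0,0
26,-0.09,0,0.04,0,0,0
26,-0.09,-0.01,0.04,0,0,0
26,-0.08,0,0.04,0,0,0
26,-0.09,0,0.04,0,0,0
```

View pics/w14.png

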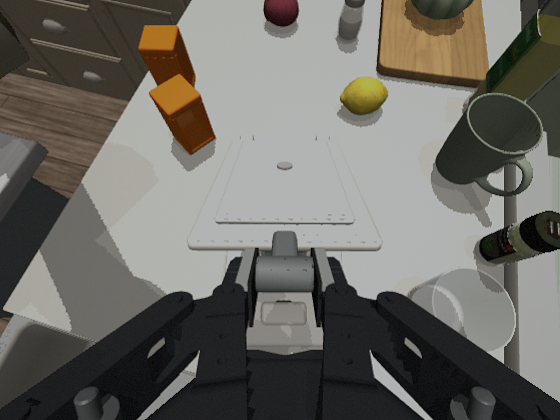

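The cover is following the grip: its free edge is at v≈245 and the handle is still between the fingers at (285,272). I'll continue down.

```bash
python3 -m pendant '[26,-0.09,0,0.02,0,0,0, 26,-0.09,0,0.03,0,0,0, 26,-0.09,0,0.03,0,0,0, 26,-0.1,0,0.03,0,0,0, 26,-0.08,0,0.03,0,0,0, 26,-0.09,0,0.03,0,0,0, 26,-0.09,0,0.04,0,0,0, 26,-0.09,0,0.04,0,0,0, 26,-0.08,0,0.04,0,0,0, 26,-0.09,0,0.04,0,0,0, 26,0,0,0,0,0,0]'
python3 -c "
from arc import *
where();arc(.367,0.217,10)"
```

```text
time_s: 17.85
position: [0.5955, 0.0132, 0.1882]
tool_rot: [[-0.213, 0.962, -0.169], [0.743, 0.272, 0.611], [0.634, 0.004, -0.773]]
ft_force: [-3.6, -6.0, 0.4]
grip_width: 0.0274
t 17.85 H [-95.1  -1.  198.7] r 0.19 ang 0.3618 F radial-out 4.6 F opening -1.5 Fy 5.0 w 0.0274
26,-0.05,0,0.03,0,0,0
26,-0.05,0,0.02,0,0,0
26,-0.05,0,0.03,0,0,0
26,-0.05,0,0.03,0,0,0
26,-0.05,0,0.03,0,0,0
26,-0.05,0,0.03,0,0,0
26,-0.04,0,0.03,0,0,0
26,-0.05,0,0.03,0,0,0
26,-0.05,0,0.04,0,0,0
26,-0.04,0,0.03,0,0,0
```

```bash
python3 -m pendant '[26,-0.05,-0.01,0.03,0,0,0, 26,-0.05,0,0.02,0,0,0, 26,-0.05,0,0.03,0,0,0, 26,-0.05,0,0.03,0,0,0, 26,-0.05,0,0.03,0,0,0, 26,-0.05,0,0.03,0,0,0, 26,-0.04,0,0.03,0,0,0, 26,-0.05,0,0.03,0,0,0, 26,-0.05,0,0.04,0,0,0, 26,-0.04,0,0.03,0,0,0, 26,0,0,0,0,0,0]'
python3 -c "
from arc import *
where();arc(.217,0.157,6)"
```

```text
time_s: 18.95
position: [0.598, 0.0045, 0.1617]
tool_rot: [[-0.214, 0.962, -0.168], [0.744, 0.272, 0.611], [0.634, 0.005, -0.774]]
ft_force: [-1.9, -6.8, 0.2]
grip_width: 0.0278
t 18.95 H [-104.1   -1.   172.2] r 0.1901 ang 0.2143 F radial-out 5.9 F opening -1.3 Fy 3.7 w 0.0278
26,-0.03,0,0.02,0,0,0
26,-0.03,0,0.03,0,0,0
26,-0.03,0,0.02,0,0,0
26,-0.03,0,0.02,0,0,0
26,-0.03,0,0.03,0,0,0
26,-0.03,0,0.02,0,0,0
```

```bash
python3 -m pendant '[26,-0.04,0,0.015,0,0,0, 26,-0.03,0,0.025,0,0,0, 26,-0.03,0,0.02,0,0,0, 26,-0.03,0,0.02,0,0,0, 26,-0.03,0,0.03,0,0,0, 26,-0.03,0,0.02,0,0,0, 26,0,0,0,0,0,0]'
python3 -c "
from arc import *
where();arc(.157,0.133,3);print();arc(.133,.125,2)"
```

```text
time_s: 19.65
position: [0.5987, 0.002, 0.1507]
tool_rot: [[-0.214, 0.962, -0.169], [0.743, 0.273, 0.611], [0.634, 0.005, -0.773]]
ft_force: [-2.3, -5.3, 0.9]
grip_width: 0.0275
t 19.65 H [-106.8   -1.   161.2] r 0.1903 ang 0.1546 F radial-out 4.5 F opening 0.1 Fy 3.6 w 0.0275
26,-0.023,0,0.019,0,0,0
26,-0.024,0,0.02,0,0,0
26,-0.023,-0.001,0.02,0,0,0

26,-0.011,0,0.01,0,0,0
26,-0.012,0,0.01,0,0,0
```

```bash
python3 - <<'E'
from cellp import *
from scipy.optimize import least_squares
a=1.107
for fn in('w7','w8','w10'):
    im=load(fn)
    pts=[]
    for v in range(0,125,1):
        for u in range(225,356,1):
            if im['depth'][v,u]>0:
                x,y,z=tst(pd(im,u,v))
                # cover frame: along d, normal
                dx,dz=x-.08,z-.125
                s=-dx*np.cos(a)+dz*np.sin(a); n=dx*np.sin(a)+dz*np.cos(a)
                if np.hypot(s-.08,y)<.012 : pts.append((s,y,n))
                
    pts=np.array(pts);
    und=[]
    for v in range(0,100):
        for u in range(200,380):
            if im['depth'][v,u]>0:
                x,y,z=tst(pd(im,u,v));dx,dz=x-.08,z-.125
                s=-dx*np.cos(a)+dz*np.sin(a); n=dx*np.sin(a)+dz*np.cos(a)
                if .02<s<.15 and abs(y)<.05 and np.hypot(s-.08,y)>.03 and abs(n)<.02: und.append((s,n))
    und=np.array(und)
    if len(und)>20: print(fn,'underside fit (slope,icpt)',np.polyfit(und[:,0],und[:,1],1), np.median(und[:,1]))
    print(len(pts),'lowest n',np.percentile(pts[:,2],[1,5,20])*1e3)
    b=pts[pts[:,2]<-.008]
    f=least_squares(lambda q:np.linalg.norm(b-q[:3],axis=1)-.012,[.08,0,-.01],loss='soft_l1',f_scale=.001);print('ball c',f.x*1e3,'end at',(f.x[2]-.012)*1e3)
E
```

```text
w7 underside fit (slope,icpt) [ 0.002634   -0.00033886] -0.00022212827371758878
5299 lowest n [-21.70322043 -20.70162955 -17.80979402]
ball c [ 79.64992037  -0.46471679 -10.14912347] end at -22.149123474978428
w8 underside fit (slope,icpt) [ 0.00263191 -0.00041804] -0.00032221404573020557
2817 lowest n [-22.25516401 -21.96742656 -21.39480926]
ball c [ 79.74420888  -0.52504526 -10.02243549] end at -22.022435485375567
w10 underside fit (slope,icpt) [ 0.00296247 -0.00012799] 0.000190753180099007
847 lowest n [-21.5764297  -20.60101124 -18.03489355]
ball c [79.70254958 -0.39785463 -9.83267669] end at -21.832676690016946
```

The depth fit puts the foot's end 22.0 mm below the underside, so contact is expected near a≈0.088. I'll go to about 0.105, then feel for it.

```bash
python3 -m pendant '[26,-0.023,0,0.019,0,0,0, 26,-0.023,0,0.02,0,0,0, 26,-0.023,0,0.02,0,0,0, 26,-0.023,0,0.02,0,0,0, 26,-0.023,0,0.02,0,0,0, 26,-0.023,0,0.02,0,0,0, 26,0,0,0,0,0,0, 26,0,0,0,0,0,0]'
python3 -c "
from arc import *
where();arc(.108,0.096,4)"
```

```text
time_s: 20.45
position: [0.5991, 0.0004, 0.1417]
tool_rot: [[-0.214, 0.962, -0.169], [0.743, 0.273, 0.611], [0.634, 0.005, -0.773]]
ft_force: [-3.3, -6.7, 0.8]
grip_width: 0.0279
t 20.45 H [-108.4   -1.   152.2] r 0.1904 ang 0.1067 F radial-out 5.6 F opening 0.0 Fy 5.0 w 0.0279
26,-0.008,0,0.008,0,0,0
26,-0.009,0,0.007,0,0,0
26,-0.008,0,0.008,0,0,0
26,-0.009,0,0.008,0,0,0
```

```bash
for i in 1; do python3 -m pendant '[26,-0.008,0,0.008,0,0,0, 26,-0.009,0,0.008,0,0,0, 26,-0.008,0,0.008,0,0,0, 26,0,0,0,0,0,0]' | grep ft; python3 -c "
from arc import *
where()"; done
python3 -m pendant '[26,-0.008,0,0.008,0,0,0, 26,-0.009,0,0.008,0,0,0, 26,0,0,0,0,0,0]' | grep ft; python3 -c "
from arc import *
where()"
```

```text
ft_force: [-3.5, -7.0, 2.2]
t 20.85 H [-108.7   -1.   150.7] r 0.1904 ang 0.0983 F radial-out 6.0 F opening 1.4 Fy 5.2 w 0.0271
ft_force: [-4.1, -7.0, 2.0]
t 21.15 H [-108.8   -1.   149.5] r 0.1904 ang 0.0923 F radial-out 5.9 F opening 1.2 Fy 5.8 w 0.0276
```

```bash
python3 -m pendant '[26,-0.008,0,0.008,0,0,0, 26,0,0,0,0,0,0]' | grep ft; python3 -c "
from arc import *
where()"; python3 -m pendant '[26,-0.008,0,0.008,0,0,0, 26,0,0,0,0,0,0]' | grep ft; python3 -c "
from arc import *
where()"
```

```text
ft_force: [-2.7, -6.5, 1.6]
t 21.35 H [-108.9   -1.   149. ] r 0.1904 ang 0.0894 F radial-out 5.7 F opening 0.9 Fy 4.3 w 0.0274
ft_force: [-3.6, -6.4, 1.3]
t 21.55 H [-109.    -1.   148.4] r 0.1904 ang 0.0863 F radial-out 5.3 F opening 0.7 Fy 5.2 w 0.0274
```

```bash
python3 -m pendant '[26,-0.008,0,0.008,0,0,0, 26,0,0,0,0,0,0]' | grep ft; python3 -c "
from arc import *
where()"; python3 -m pendant '[26,-0.008,0,0.008,0,0,0, 26,0,0,0,0,0,0]' | grep ft; python3 -c "
from arc import *
where()"
```

```text
ft_force: [-3.8, -6.7, 0.6]
t 21.75 H [-109.1   -1.   147.8] r 0.1904 ang 0.0833 F radial-out 5.5 F opening -0.1 Fy 5.4 w 0.0278
ft_force: [-3.0, -6.0, 1.5]
t 21.95 H [-109.1   -1.   147.3] r 0.1904 ang 0.0804 F radial-out 5.1 F opening 0.9 Fy 4.5 w 0.0275
```

```bash
python3 -m pendant '[26,-0.008,0,0.008,0,0,0, 26,0,0,0,0,0,0]' | grep ft; python3 -c "
from arc import *
where()"; python3 - <<'E'
from arc import *
im=snap('wrist','w15');s=snap('scene','s15')
c1=cv2.resize(s['frame'][120:260,260:400,::-1],None,fx=4,fy=4,interpolation=cv2.INTER_CUBIC);cv2.imwrite('pics/s15c.png',c1)
pts=[]
for v in range(60,260,3):
    for u in range(180,400,3):
        if im['depth'][v,u]>0:
            P=tst(pd(im,u,v))
            if abs(P[1])<.05 and -.08<P[0]<.07 and P[2]>.12: pts.append((P[0],P[2]))
pts=np.array(pts);print(len(pts));k=np.polyfit(pts[:,0],pts[:,1],1);print('cover top slope->angle',-np.arctan(k[0]),'z at hinge',np.polyval(k,.08))
E
```

```text
ft_force: [-3.8, -6.7, 1.5]
t 22.15 H [-109.2   -1.   146.7] r 0.1904 ang 0.0774 F radial-out 5.6 F opening 0.8 Fy 5.4 w 0.0273
2917
cover top slope->angle 0.08560272169395247 z at hinge 0.14112213506098276
```

View pics/w15.png

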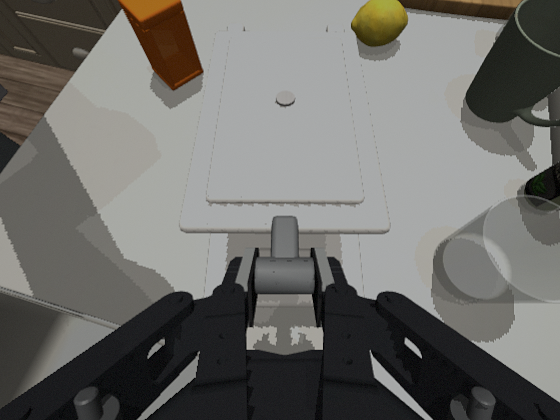

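View pics/s15c.png

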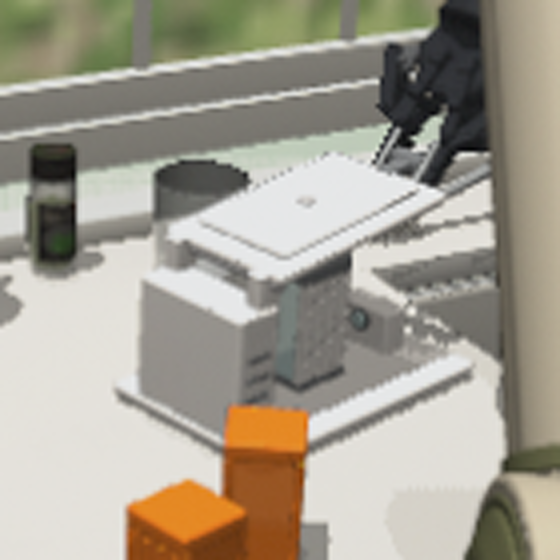

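The scene crop shows the cell upright under the nearly level cover. The wrist depth gives a≈0.086, so contact is close. I'll keep to fine steps.

```bash
cat > w.sh <<'E'
python3 -c "
from arc import *
where()"
E
python3 -m pendant '[26,-0.008,0,0.008,0,0,0, 26,0,0,0,0,0,0]' | grep ft; sh w.sh
python3 -m pendant '[26,-0.008,0,0.008,0,0,0, 26,0,0,0,0,0,0]' | grep ft; sh w.sh
```

```text
ft_force: [-3.4, -5.8, 0.9]
t 22.45 H [-109.3   -1.   146.2] r 0.1904 ang 0.0745 F radial-out 4.8 F opening 0.3 Fy 4.9 w 0.0277
ft_force: [-3.4, -7.1, 2.4]
t 22.65 H [-109.3   -1.   145.6] r 0.1904 ang 0.0715 F radial-out 6.2 F opening 1.8 Fy 5.2 w 0.0275
```

```bash

python3 -m pendant '[26,-0.008,0,0.008,0,0,0, 26,0,0,0,0,0,0]' | grep ft; sh w.sh
python3 -m pendant '[26,-0.008,0,0.008,0,0,0, 26,0,0,0,0,0,0]' | grep ft; sh w.sh
```

```text
ft_force: [-3.3, -6.4, 2.0]
t 22.85 H [-109.4   -1.   145. ] r 0.1904 ang 0.0685 F radial-out 5.4 F opening 1.4 Fy 4.9 w 0.0279
ft_force: [-4.0, -6.8, 1.3]
t 23.05 H [-109.5   -1.   144.5] r 0.1905 ang 0.0655 F radial-out 5.6 F opening 0.7 Fy 5.7 w 0.0276
```

```bash
cat > cov.py <<'E'
from arc import *
def cov(fn):
    im=load(fn);pts=[]
    for v in range(40,270,2):
        for u in range(180,400,2):
            if im['depth'][v,u]>0:
                P=tst(pd(im,u,v))
                if abs(P[1])<.05 and -.08<P[0]<.07 and P[2]>.12: pts.append((P[0],P[2]))
    pts=np.array(pts);k=np.polyfit(pts[:,0],pts[:,1],1);r=pts[:,1]-np.polyval(k,pts[:,0]);print(fn,len(pts),'angle',-np.arctan(k[0]),'z hinge',np.polyval(k,.08),'z mid',np.polyval(k,0),'rms',r.std())
E
python3 -c "
from cov import *
snap('wrist','w16');cov('w15');cov('w16');cov('w14')"
```

```text
w15 7224 angle 0.08976180195042015 z hinge 0.14061559558891687 z mid 0.14781588816063876 rms 0.0022875251719630834
w16 7248 angle 0.07773236660686295 z hinge 0.14062758033728537 z mid 0.1468587249157671 rms 0.0022875986129479078
w14 4280 angle 0.598281031183995 z hinge 0.14580397863544753 z mid 0.2003332786055907 rms 0.0037874610346180734
```

View pics/w16.png

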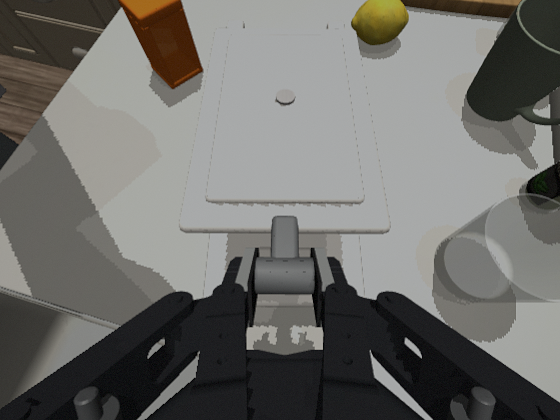

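```bash

python3 -m pendant '[26,-0.008,0,0.008,0,0,0, 26,0,0,0,0,0,0]' | grep ft; sh w.sh
python3 -m pendant '[26,-0.008,0,0.008,0,0,0, 26,0,0,0,0,0,0]' | grep ft; sh w.sh
```

```text
ft_force: [-4.1, -6.7, 1.4]
t 23.3 H [-109.5   -1.   143.9] r 0.1904 ang 0.0625 F radial-out 5.5 F opening 0.8 Fy 5.8 w 0.0277
ft_force: [-3.3, -6.8, 1.6]
t 23.5 H [-109.6   -1.   143.3] r 0.1905 ang 0.0595 F radial-out 5.8 F opening 1.1 Fy 5.0 w 0.0274
```

```bash

python3 -m pendant '[26,-0.008,0,0.008,0,0,0, 26,0,0,0,0,0,0]' | grep ft; sh w.sh
```

```text
ft_force: [-3.7, -7.4, 1.7]
t 23.7 H [-109.6   -1.   142.7] r 0.1905 ang 0.0564 F radial-out 6.3 F opening 1.1 Fy 5.5 w 0.0278
```

```bash

python3 -m pendant '[26,-0.008,0,0.008,0,0,0, 26,0,0,0,0,0,0]' | grep ft; sh w.sh
python3 -m pendant '[26,-0.008,0,0.008,0,0,0, 26,0,0,0,0,0,0]' | grep ft; sh w.sh
```

```text
ft_force: [-4.3, -7.6, 2.7]
t 23.9 H [-109.7   -1.   142.4] r 0.1905 ang 0.0545 F radial-out 6.4 F opening 2.1 Fy 6.2 w 0.0277
ft_force: [-4.2, -7.6, 5.1]
t 24.1 H [-109.7   -1.   142.1] r 0.1905 ang 0.0529 F radial-out 6.7 F opening 4.5 Fy 6.1 w 0.0277
```

```bash
python3 - <<'E'
from cov import *
snap('wrist','w17');cov('w17')
s=snap('scene','s17')
c1=cv2.resize(s['frame'][165:225,300:370,::-1],None,fx=10,fy=10,interpolation=cv2.INTER_CUBIC);cv2.imwrite('pics/s17c.png',c1)
E
```

```text
w17 7284 angle 0.06539300788606361 z hinge 0.1406327007704331 z mid 0.14587161115336036 rms 0.002302693906243366
```

View pics/s17c.png

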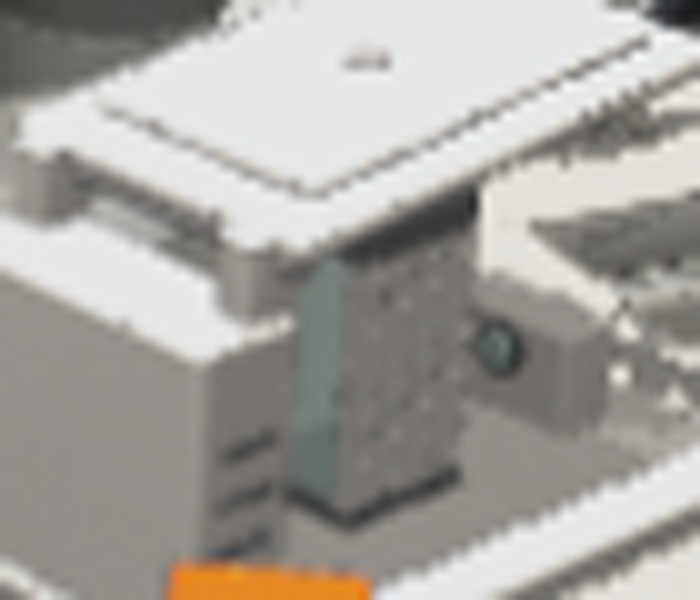

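Contact: the descent per step fell from 0.003 to under 0.002 rad, and Fz rose from 1.6 to 5.1 N, at a≈0.053. The scene crop shows the cell upright and in place, with the lamp-side clear face at (320,370). I'll confirm with one half step, then release.

```bash

python3 -m pendant '[26,-0.004,0,0.004,0,0,0, 26,0,0,0,0,0,0]' | grep ft; sh w.sh
python3 -m pendant '[29,0,0,0,0,0,0, 33,0,0,0,0,0,0, 40,0,0,0,0,0,0, 50,0,0,0,0,0,0, 50,0,0,0,0,0,0, 50,0,0,0,0,0,0]' ; sh w.sh
python3 - <<'E'
from cov import *
snap('wrist','w18');cov('w18')
E
```

```text
ft_force: [-5.2, -7.7, 6.5]
t 24.4 H [-109.7   -1.   142. ] r 0.1905 ang 0.0525 F radial-out 6.5 F opening 5.9 Fy 7.1 w 0.0275
time_s: 25.0
position: [0.6, 0.0001, 0.1316]
tool_rot: [[-0.215, 0.962, -0.168], [0.742, 0.273, 0.612], [0.635, 0.007, -0.773]]
ft_force: [0.4, 0.3, 0.6]
grip_width: 0.0501
t 25.0 H [-108.9   -1.7  142.1] r 0.1897 ang 0.0534 F radial-out -0.1 F opening 0.6 Fy -0.5 w 0.0501
w18 7346 angle 0.06603724289555181 z hinge 0.14060582893286835 z mid 0.14589650132987514 rms 0.002291022523904912
```

View pics/w18.png

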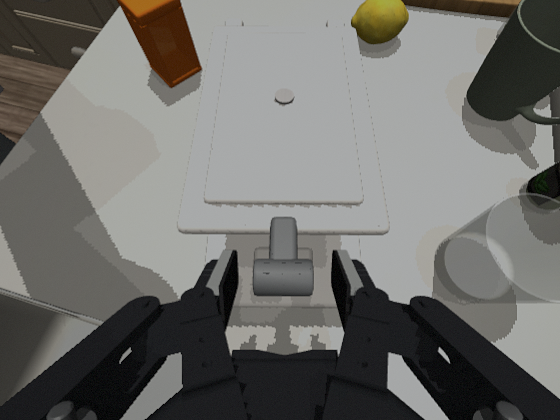

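Released. The measured cover angle is 0.066, against 0.0654 before release, so it has stayed put. I'll back straight out and check.

```bash

python3 -m pendant '[55,0,0,-0.1,0,0,0, 55,0,0,-0.2,0,0,0, 55,0,0,-0.4,0,0,0, 55,0,0,-0.6,0,0,0, 55,0,0,-0.6,0,0,0, 55,0,0,-0.6,0,0,0, 55,0,0,-0.3,0,0,0, 55,0,0,0,0,0,0, 55,0,0,0,0,0,0, 55,0,0,0,0,0,0]' ; sh w.sh
python3 - <<'E'
from cov import *
w=snap('wrist','w19');cov('w19')
s=snap('scene','s19')
c1=cv2.resize(s['frame'][140:240,270:390,::-1],None,fx=6,fy=6,interpolation=cv2.INTER_CUBIC);cv2.imwrite('pics/s19c.png',c1)
E
```

```text
time_s: 26.05
position: [0.6231, -0.0851, 0.2392]
tool_rot: [[-0.214, 0.962, -0.169], [0.742, 0.273, 0.612], [0.635, 0.006, -0.772]]
ft_force: [-0.2, -0.5, -0.2]
grip_width: 0.055
t 26.05 H [-197.2   -1.3  249.7] r 0.304 ang 0.3858 F radial-out 0.3 F opening -0.3 Fy 0.3 w 0.055
w19 2443 angle 0.06806013232935651 z hinge 0.14045569623283127 z mid 0.1459089295429194 rms 0.002290027172412398
```

View pics/w19.png

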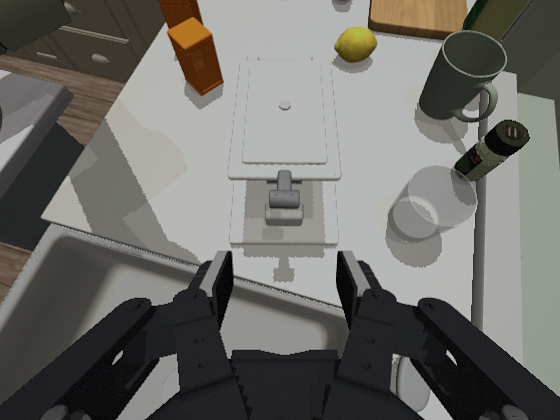

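View pics/s19c.png

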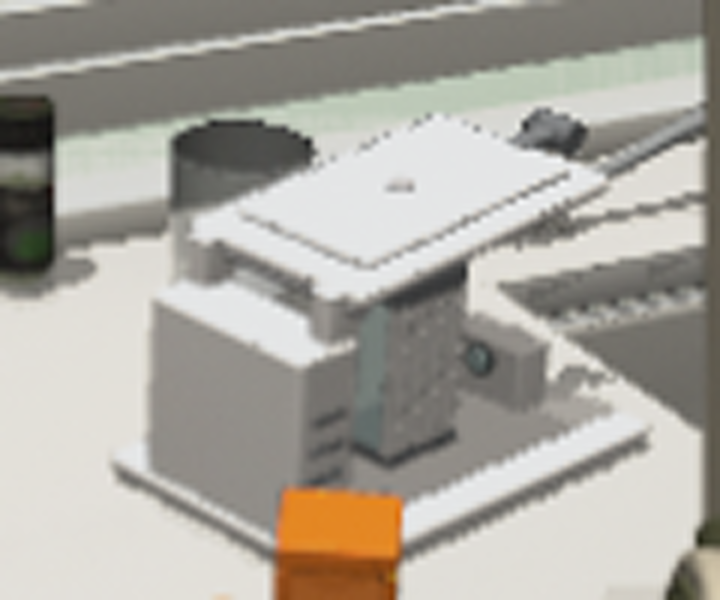

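Everything looks right. To be sure the foot is still bearing after the fingers opened, I'll close the fingers and touch the handle lightly from outside. It should not give.

```bash
python3 - <<'E'
from arc import *
im=load('w19')
for v in (192,196,200,204): print(v,(tst(pd(im,284,v))*1e3).round(1))
p,R=st();z=R[:,2];H=ts(-.109,-.001,.1428)
rows(p,R,H-.019*z,R,0,6)
E
```

```text
192 [-106.2   -0.4  155.6]
196 [-110.    -0.5  155.1]
200 [-114.    -0.5  155. ]
204 [-116.6   -0.5  151.8]
t 26.15 tcp [ 0.6232 -0.085   0.2393] y az 15.86 F [-0.5  0.1 -0.7] w 0.05500062004208443
cell mm [-197.8   -0.3  184.8]
6 rows; resid mm [0.05 0.16 0.03] deg 0.0
0,0,0,0.35,0,0,0
0,0,0,0.36,0,0,0
0,0,0,0.35,0,0,0
0,0,-0.01,0.35,0,0,0
0,0,0,0.36,0,0,0
0,0,0,0.35,0,0,0
```

```bash

python3 -m pendant '[0,0,0,0,0,0,0, 0,0,0,0,0,0,0, 0,0,0,0.35,0,0,0, 0,0,0,0.35,0,0,0, 0,0,0,0.35,0,0,0, 0,0,0,0.35,0,0,0, 0,0,0,0.3,0,0,0, 0,0,0,0.2,0,0,0, 0,0,0,0,0,0,0, 0,0,0,0,0,0,0]'
python3 - <<'E'
from arc import *
where();snap('wrist','w20');p=observe()['position'];print((tst(p)*1e3).round(1))
E
```

```text
time_s: 27.15
position: [0.6077, -0.0278, 0.1668]
tool_rot: [[-0.215, 0.962, -0.167], [0.743, 0.273, 0.612], [0.634, 0.007, -0.773]]
ft_force: [0.5, -0.2, 0.3]
grip_width: -0.0
t 27.15 H [-137.9   -1.7  177.3] r 0.2241 ang 0.1988 F radial-out 0.4 F opening 0.3 Fy -0.5 w -0.0
[-129.5   -1.8  167. ]
```

View pics/w20.png

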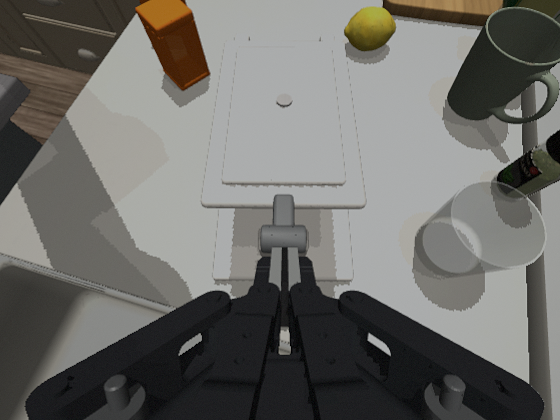

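```bash

python3 -m pendant '[0,0,0,0.15,0,0,0, 0,0,0,0.15,0,0,0, 0,0,0,0,0,0,0]' | grep ft; sh w.sh
python3 -m pendant '[0,0,0,0.02,0,0,0, 0,0,0,0.02,0,0,0, 0,0,0,0,0,0,0]' | grep ft; sh w.sh
python3 -m pendant '[0,0,0,0.02,0,0,0, 0,0,0,0,0,0,0]' | grep ft; sh w.sh
```

```text
ft_force: [-0.8, -0.1, -0.9]
t 27.5 H [-127.3   -1.3  164.5] r 0.211 ang 0.1516 F radial-out -0.3 F opening -0.9 Fy 0.8 w 0.0002
ft_force: [-0.8, 0.1, -0.3]
t 27.8 H [-126.8   -1.6  163.8] r 0.2104 ang 0.1487 F radial-out -0.3 F opening -0.2 Fy 0.8 w -0.0002
ft_force: [1.0, -2.3, 2.4]
t 28.0 H [-126.6   -1.7  163.4] r 0.2101 ang 0.1469 F radial-out 2.8 F opening 1.9 Fy -0.3 w 0.0001
```

```bash

python3 -m pendant '[0,0,0,0.01,0,0,0, 0,0,0,0,0,0,0]' | grep ft; sh w.sh
python3 -m pendant '[0,0,0,0.01,0,0,0, 0,0,0,0,0,0,0]' | grep ft; sh w.sh
```

```text
ft_force: [1.6, -4.2, 5.5]
t 28.2 H [-126.5   -1.7  163.2] r 0.21 ang 0.1462 F radial-out 5.4 F opening 4.6 Fy -0.4 w 0.0001
ft_force: [0.1, -6.9, 6.8]
t 28.4 H [-126.5   -1.7  163.1] r 0.21 ang 0.1455 F radial-out 7.8 F opening 5.5 Fy 1.7 w -0.0002
```

The force rose to about 5.5 N against closing with only about 0.1 mm of motion per 0.5 mm step. Hinge friction alone would give way at about 2 N, so the foot is bearing on the cell. I'll back off and do the final check.

```bash

python3 -m pendant '[0,0,0,-0.02,0,0,0, 0,0,0,-0.1,0,0,0, 0,0,0,-0.3,0,0,0, 0,0,0,-0.6,0,0,0, 0,0,0,-0.8,0,0,0, 0,0,0,-0.8,0,0,0, 0,0,0,-0.5,0,0,0, 0,0,0,0,0,0,0, 0,0,0,0,0,0,0, 0,0,0,0,0,0,0]'
python3 - <<'E'
from cov import *
w=snap('wrist','w21');cov('w21')
s=snap('scene','s21');t=snap('top','t21')
c1=cv2.resize(s['frame'][140:240,270:390,::-1],None,fx=6,fy=6,interpolation=cv2.INTER_CUBIC);cv2.imwrite('pics/s21c.png',c1)
# cell base corners predicted vs scene
for x,y in((25,25),(-25,25),(25,-25)):
    for z in(.015,.11):print(x,y,z,((proj(s,ts(x/1e3,y/1e3,z))[0]-[270,140])*6).round(0))
d=np.abs(load('scene0')['frame'].astype(int)-s['frame']).sum(2)
for n,(u,v) in dict(lemon=(241,217),onion=(205,264),salt=(191,233)).items(): print(n,d[v-20:v+20,u-15:u+15].max())
E
```

```text
time_s: 29.4
position: [0.6302, -0.1103, 0.2711]
tool_rot: [[-0.214, 0.962, -0.17], [0.741, 0.273, 0.613], [0.636, 0.005, -0.772]]
ft_force: [0.0, 1.5, -1.2]
grip_width: -0.0002
w21 1926 angle 0.06764592602948624 z hinge 0.14050990400321123 z mid 0.1459298477777601 rms 0.002300016846280936
25 25 0.015 [383. 463.]
25 25 0.11 [397. 282.]
-25 25 0.015 [454. 433.]
-25 25 0.11 [469. 255.]
25 -25 0.015 [309. 426.]
25 -25 0.11 [320. 248.]
lemon 444
onion 95
salt 95
```

View pics/s21c.png

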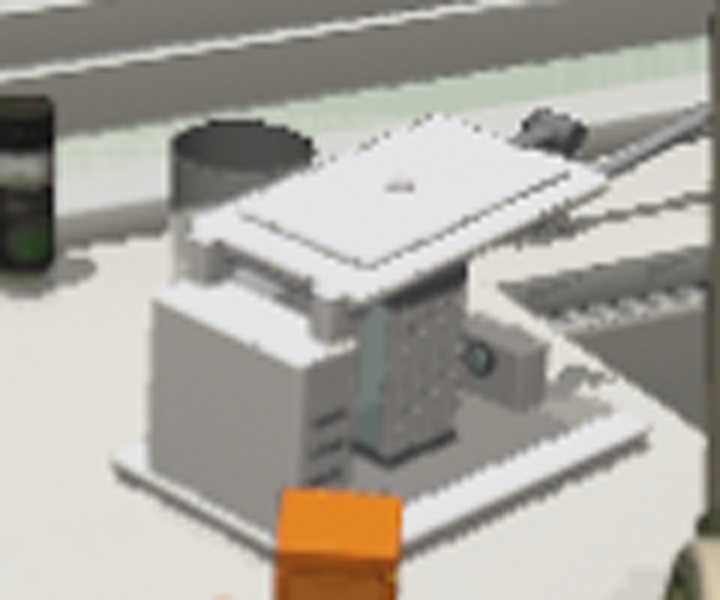

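View pics/w21.png

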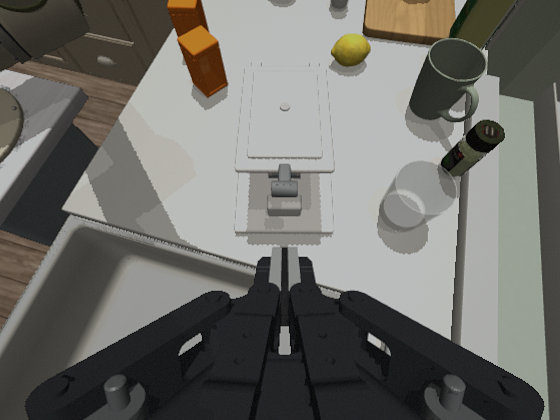

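```bash
python3 - <<'E'
from h import *
for n,sl in(('scene',(slice(195,235),slice(220,262))),('top',(slice(140,185),slice(240,280)))):
    for fn in((n+'0'),('s21' if n=='scene' else 't21')):
        f=load(fn)['frame'][sl].astype(int);m=(f[...,0]-f[...,2])>70
        v,u=np.nonzero(m);print(fn,m.sum(),u.mean().round(2),v.mean().round(2))
a,b=[load(x)['frame'].astype(int) for x in('scene0','s21')];d=np.abs(a-b).sum(2)[197:237,226:256];print((d>120).sum(),np.argwhere(d>120)[:10]+[197,226])
E
```

```text
scene0 272 20.97 21.11
s21 272 20.97 21.11
top0 317 19.32 21.47
t21 317 19.32 21.47
30 [[228 255]
 [229 255]
 [230 254]
 [230 255]
 [231 253]
 [231 254]
 [231 255]
 [232 252]
 [232 253]
 [232 254]]
```

The lemon hasn't moved. The image difference near it is the top of the cell's old position. I'll hand the job in.

```bash
python3 -c "
from h import *
print(observe()['time_s'],observe()['ft_force'],observe()['qvel'].round(2)); print(close_job())"
```

```text
29.55 [ 0.20335507 -0.28401735 -0.67140657] [-0.07 -0.06 -0.48  0.13  0.07  0.1 ]
the job is handed in; nothing more can be done
None
```

The job is done and handed in at 29.6 s: the cell stands on the marked square and the cover's foot is resting lightly on it.

- **Cell:** I gripped it by the ribbed faces, carried it in over the detector with the gripper leaning about 40°, and released it. After release it measured about 1.5 mm from the stage centre and within about 0.5° of square. Its clear faces are toward the lamp and the detector.
- **Cover:** I swung it down by the handle and felt contact at about 0.053 rad by the arm's reading, with about 6 N at the grip. After letting go, a light push on the handle reached about 5.5 N with almost no movement, so the foot was still bearing.
- **Last checks:** The cover angle stayed steady after I backed off, the cell was still upright in its place, and the robot was touching nothing. The lemon is exactly where it was; the onion and salt shaker showed no visible change.
- **Disagreements:** Depth images put the cover about 0.013 rad more open than the arm's reading. Contact also came lower than the 0.088 rad I had estimated from the foot's length. I relied on the felt force instead.

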